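Turn a treatment set round, rack to rack

TASK

One of the two racks on the table holds four items in a row in order of use: a spray bottle, an ointment bottle, a steel cup and a squeeze ball. The nurse will work from the other side, so move all four to the empty rack in the reverse order: seen from the robot, the item at the left end of the full rack goes to the right-end place of the empty rack, the second from the left to the second from the right, and so on. Stand each item upright in the middle of its place and leave everything released and at rest.

Things in the scene. Friction and masses are not known exactly. Their poses are not given: they have to be found in the camera images.
- spray: White and blue pump spray bottle, round body 44 mm across and 104 mm high, with a narrow pump head above to 136 mm. Loose, about 0.12 kg. Origin: centre of the underside; z up along its axis (its foot is slightly uneven: standing, it may lean about 0.05 rad).
- ointment: Small plain white bottle, 55 mm high: round body 30 mm across up to 40 mm, cap 24 mm across above. Loose, about 0.045 kg. Origin: centre of the underside; z up.
- cup: Small open plain steel cup, 42 mm high, flaring from 50 mm across at the foot to 66 mm at the rim; may be gripped across its whole width near the rim. Loose, about 0.06 kg. Origin: centre of the underside; z up.
- ball_center (a point): Plain off-white squeeze ball (behaves as rigid), 49 mm across, 46 mm high, slightly flat underneath. Loose, about 0.035 kg. This point is its centre, 23 mm above its underside.
- from_rack: The full rack, alike in size and look to to_rack (same plate, place centres, floor and lip heights). Its four places are the bodies well_*. Origin: centre of its underside, on the table; x across, y along the row (+y to the robot's left). Fixed; yaw within 0.3 rad; on the left or right of the table.
- to_rack: The empty rack: fixed aluminium plate 88 x 348 mm, a 16 mm high bow handle at each end; four square places in a row, centres at x 0, y +123, +41, -41, -123 mm (+y: robot's left). Each: flat dark floor 8 mm above the table, 72 mm wide inside, white lip 4 mm thick, top 15 mm above the table. Origin: centre of underside, on the table. Yaw within 0.3 rad.
- well_spray: One of the four places of the from_rack, a fixed square tray 80 mm wide, at most 15 mm high over the table; origin: centre of its underside, 4 mm above the table. The spray bottle stands in it at the start, centred within 4 mm. The four are alike; which is where in the row differs each time.
- well_ointment: One of the four places of the from_rack, a fixed square tray 80 mm wide, at most 15 mm high over the table; origin: centre of its underside, 4 mm above the table. The ointment bottle stands in it at the start, centred within 4 mm. The four are alike; which is where in the row differs each time.
- well_cup: One of the four places of the from_rack, a fixed square tray 80 mm wide, at most 15 mm high over the table; origin: centre of its underside, 4 mm above the table. The steel cup stands in it at the start, centred within 4 mm. The four are alike; which is where in the row differs each time.
- well_ball: One of the four places of the from_rack, a fixed square tray 80 mm wide, at most 15 mm high over the table; origin: centre of its underside, 4 mm above the table. The squeeze ball stands in it at the start, centred within 4 mm. The four are alike; which is where in the row differs each time.
There are look-alikes about, which are no part of the job. What is shaped like the well_spray but red is not meant.

How it is judged:
By the outcome, as a careful person would: the job done as asked, in the order asked, and still so for the second after the job is handed in, with the robot touching nothing.
It also fails if it takes over 122 s, if anything falls off the work surface, if the arm or the gripper's body presses on something with over 40 N, if the wrist force passes 120 N, or if a joint passes its speed limit or range.

ROBOT

A 7-joint arm with a two-finger parallel gripper is mounted at the origin on the work surface; the furniture and walls round the work are solid. World frame = base frame: x ahead of the robot, y to its left, z up, the work surface at z = 0. Lengths are in mm, angles in rad, forces in N, time in s.
With the tool pointing down it reaches from about 400 to 875 mm from the base axis. Payload 19.3 kg.
Tool frame: the origin (TCP) lies midway between the tips of the shut fingers; the grasp point (between the pads) lies 19 mm behind it; z points along the fingers, x is the direction in which the jaws open and shut, and the axes are right-handed (so a half turn about z gives the same grasp; the last joint's range is limited). The gripper opens to 85 mm and grips with 20 to 120 N. Pads are 22 mm wide; open, the fingers measure 114 mm over their backs; the gripper's body (76 mm by 85 mm) begins 54 mm behind the grasp point. The pads swing forward as they close: fully open they stand 13 mm farther back than shut.
Start: joints at [1.166, 0.521, -0.036, 1.599, 0.021, 1.021, -0.113], TCP at [205.335, -590.299, 231.291] pointing down, gripper open.
Joint ranges: [-2.91, 2.91], [-0.3, 2.13], [-1.5, 1.42], [0.17, 2.43], [-1.26, 4.41], [0.16, 1.93], [-2.52, 2.52]. Speed limits (rad/s): [1.89, 1.89, 2.39, 2.39, 3.01, 3.01, 3.01].

INTERFACE

Orientations are given as [roll, pitch, yaw] about the fixed x, y, z axes, in that order (R = Rz(yaw) Ry(pitch) Rx(roll)).
In Python, from cell import observe, get_image, job_done gives the robot as it stands.
- The arm moves only by the tool drive_tool, never from a script. Its argument "commands" is a list of rows, each a list of 7 numbers: the finger opening in cm, from 0 to 8.54, then the shift along the tool's x, y, z in cm, then the turn, a rotation vector about the tool's x, y, z in degrees. A call has 1 to 8 rows; each row shifts and turns the commanded pose from where the row before left it, along the tool's axes as they then stand; what a row does not reach is not made up. A row lasts 1/10 s, in which the tool goes at most 50 mm and 8.59 degrees, less where a joint would pass 70% of its speed; a pose out of reach is approached as far as the arm can. A call with a gripper value outside its range is refused whole. The fingers move at their own pace and stop on an object; the grip force is fixed at half the most. Time passes only in rows, so rows that do not move let the fingers close. It gives the time, the measured TCP pose, the force and the opening at its end, in the units of the state.
- observe(): the state, without advancing time (a new reading comes with each control period).
- get_image(name): name is "side" or "top" or "wrist"; returns a dict with "img" (384x512x3 uint8, red, green, blue), "vfov" (degrees; the focal length in pixels is half the picture's height over the tangent of half this angle, whatever the lens; pixels are square), "cx", "cy" (the principal point, pixels), "k1" (the pictures are not rectified: a ray, as slopes to the right and down, at radius r is drawn at 1 + k1 r^2 times it, then the intrinsics apply), "R" (3x3) and "t" (3): a world point X has camera coordinates R X + t; the wrist camera has in their place "T_tool_cam" (4x4, takes a point from camera to tool coordinates, whose origin is the TCP and whose axes are the tool frame's). Camera axes: x right, y down, z forward; pixel columns grow to the right and rows downward; lengths in mm; the calibration is good to about 2 mm. A picture is of the moment at which its call begins: read the wrist's pose just before it. There is no depth.
- job_done(): hands the job in, once; it reports no verdict.
The state is a dict: "time": time; "joint_positions": joint angles; "qvel": joint speeds; "effort": joint torques, N m; "tcp_pos": TCP position; "ee_rot": TCP orientation; "contact_force": force on the tool from outside, world axes, zero at the start; "torque": the same for the moment, N m; "opening": finger opening in mm.
Only numpy, scipy, OpenCV 4.12 (cv2) and the standard library are available. Lean on these libraries where they do the work, as an engineer would, in place of code of your own. Each camera call takes 0.05 s, during which the arm holds its last target.

## Working session

There is one attempt and no reset: what is moved stays moved. The work goes in short steps, Python scripts to look and compute and a tool call to move; the robot and the scene stay as the last step left them, time stands still between calls to the robot, and variables do not carry over. Pictures are saved under pics/ and viewed, and the job is handed in when it is done.

Besides the shell and the picture viewer there is one more tool, called after "Request:" as a command line: name --pt "numbers of a row" for each row, then --argument value for the rest. drive_tool: Moves the arm, as the interface text tells. Its arguments: {"type":"object","properties":{"commands":{"type":"array","items":{"type":"array","items":{"type":"number"}}}},"required":["commands"]}

```bash
ls; mkdir -p pics
python3 - <<'E'
from cell import observe,get_image
import cv2,pickle
o=observe();print(o)
for n in ["side","top","wrist"]:
    d=get_image(n);cv2.imwrite(f"pics/{n}0.png",d["img"][:,:,::-1]);pickle.dump(d,open(f"pics/{n}0.pkl","wb"))
    print(n,{k:v for k,v in d.items() if k!="img"})
E
```

```text
pics
{'time': 0.0, 'joint_positions': array([ 1.16582604,  0.52202994, -0.03634418,  1.6000191 ,  0.02123833,
        1.02109656, -0.1128191 ]), 'qvel': array([ 0.00092371, -0.00089078,  0.00070838,  0.00017434,  0.00124891,
        0.00114991,  0.00046331]), 'effort': array([ 1.69844916e-04, -9.27121282e+01,  1.97998367e+00, -3.69939888e+01,
        1.77607290e-02,  8.14554660e-03, -3.22447204e-05]), 'tcp_pos': array([ 205.19478899, -589.98929116,  230.71165934]), 'ee_rot': array([ 3.14148466e+00,  1.16182847e-03, -1.23602038e+00]), 'contact_force': array([-0.06454116, -0.47584869, -0.06295464]), 'torque': array([-0.0214099 , -0.04241693,  0.02863945]), 'opening': 85.50007901254325}
side {'vfov': 51.92480358472459, 'cx': 258.3898571720725, 'cy': 195.97350296630609, 'k1': -0.11159529081008845, 'R': array([[-0.99884924, -0.04732172, -0.00780013],
       [-0.01988789,  0.55667749, -0.83049061],
       [ 0.0436424 , -0.82937979, -0.55697802]]), 't': array([ 375.09916643,   53.07456376, 1328.92729412])}
top {'vfov': 43.8423000497041, 'cx': 267.28392925347674, 'cy': 192.64046920655474, 'k1': -0.004933538751618111, 'R': array([[-0.01196373, -0.99986983, -0.01082531],
       [-0.98158011,  0.01380793, -0.19055136],
       [ 0.19067603,  0.0083462 , -0.98161754]]), 't': array([  14.66836119,  362.40604685, 1351.13865686])}
wrist {'vfov': 63.11474485129453, 'cx': 252.02191846079512, 'cy': 192.7354972497545, 'k1': -0.04057659801208983, 'T_tool_cam': array([[ 9.99998250e-01,  1.18353280e-03,  1.44860875e-03,
        -5.74626344e-01],
       [-1.56607430e-03,  9.53211549e-01,  3.02300000e-01,
        -7.73470129e+01],
       [-1.02304862e-03, -3.02301740e-01,  9.53211735e-01,
        -1.42632557e+02],
       [ 0.00000000e+00,  0.00000000e+00,  0.00000000e+00,
         1.00000000e+00]])}
```

View pics/top0.png

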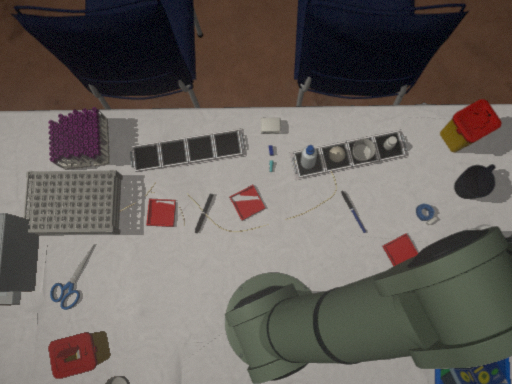

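View pics/side0.png

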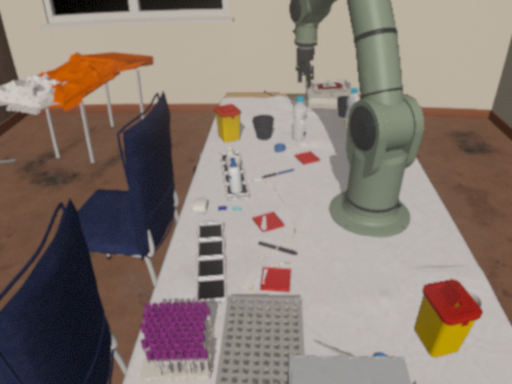

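View pics/wrist0.png

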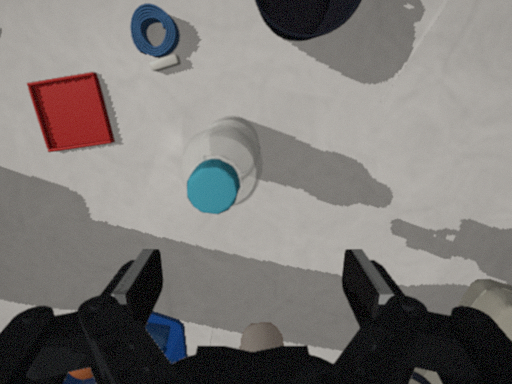

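Top view: the full rack is at about (350,153) on the right and the empty rack at (188,149) on the left. I'll enlarge both.

Run:
```python
import cv2
i=cv2.imread("pics/top0.png")
cv2.imwrite("pics/c1.png",cv2.resize(i[120:190,280:415],None,fx=5.9,fy=5.9,interpolation=cv2.INTER_CUBIC))
cv2.imwrite("pics/c2.png",cv2.resize(i[115:185,120:255],None,fx=5.9,fy=5.9,interpolation=cv2.INTER_CUBIC))
```

```text
(no output)
```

View pics/c1.png

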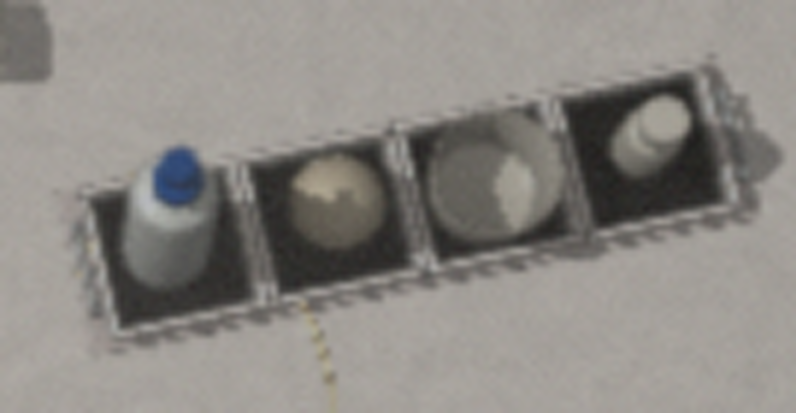

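View pics/c2.png

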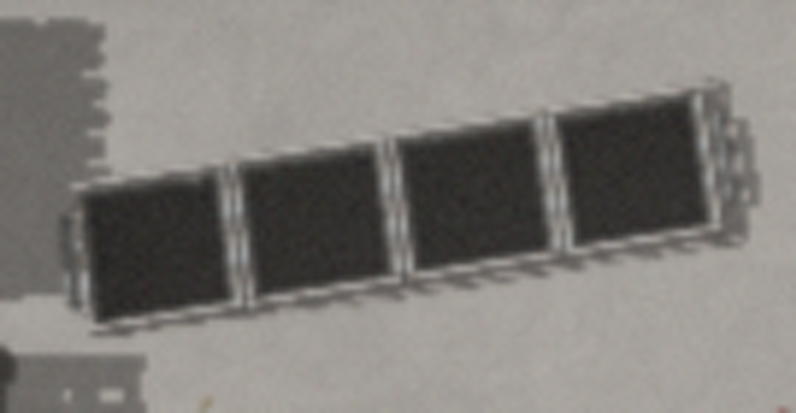

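```bash
cat > h.py <<'E'
import numpy as np,cv2,pickle
from scipy.optimize import least_squares
def K(d):
    f=192/np.tan(np.radians(d["vfov"])/2); return np.array([[f,0,d["cx"]],[0,f,d["cy"]],[0,0,1.]])
def cam(d,pos=None,R=None):
    if "R" in d: return np.array(d["R"]),np.array(d["t"])
    T=np.eye(4);T[:3,:3]=R;T[:3,3]=pos
    M=np.linalg.inv(T@d["T_tool_cam"]);return M[:3,:3],M[:3,3]
def proj(d,X,c=None):
    R,t=c or cam(d)
    return cv2.projectPoints(np.array(X,float).reshape(-1,1,3),cv2.Rodrigues(R)[0],t,K(d),np.array([d["k1"],0,0,0.]))[0].reshape(-1,2)
def onz(d,uv,z,c=None):
    R,t=c or cam(d)
    n=cv2.undistortPoints(np.array(uv,float).reshape(-1,1,2),K(d),np.array([d["k1"],0,0,0.])).reshape(-1,2)
    r=np.c_[n,np.ones(len(n))]@R; C=-R.T@t
    return C+r*((z-C[2])/r[:,2])[:,None]
def rpy(e):
    from scipy.spatial.transform import Rotation as Ro
    return Ro.from_euler('xyz',e).as_matrix()
def rackfit(d,loc,uv,z,c=None,x0=(600,0,0.2)):
    loc=np.array(loc,float);W=onz(d,uv,z,c)[:,:2]
    f=lambda p:(loc@np.array([[np.cos(p[2]),np.sin(p[2])],[-np.sin(p[2]),np.cos(p[2])]])+p[:2]-W).ravel()
    s=least_squares(f,x0);return s.x,s.fun.reshape(-1,2)
E
python3 - <<'E'
from h import *
d=pickle.load(open("pics/top0.pkl","rb"))
R,t=cam(d);print("C",-R.T@t)
loc=[(36,159),(-36,159),(36,-159),(-36,-159)]
for nm,off,c in [("from",(280,120),[(90,200),(118,328),(695,75),(728,205)]),("to",(120,115),[(85,195),(97,320),(695,95),(710,228)])]:
    uv=(np.array(c,float)+0.5)/5.9+off-0.5
    p,r=rackfit(d,loc,uv,11.5);print(nm,p.round(3),r.round(1).tolist())
    for y in (123,41,-41,-123): print(y,(p[:2]+[-np.sin(p[2])*y,np.cos(p[2])*y]).round(1))
E
```

```text
C [  98.2763068    -1.61449952 1395.51715668]
from [ 4.82467e+02 -2.35783e+02  1.92000e-01] [[1.8, 1.1], [-1.9, -0.0], [0.8, 0.2], [-0.8, -1.3]]
123 [ 459. -115.]
41 [ 474.6 -195.5]
-41 [ 490.3 -276. ]
-123 [ 505.9 -356.5]
to [5.01339e+02 2.50752e+02 1.45000e-01] [[2.6, 2.1], [-2.6, 0.5], [0.1, 0.1], [-0.2, -2.7]]
123 [483.5 372.5]
41 [495.4 291.3]
-41 [507.3 210.2]
-123 [519.2 129.1]
```

Empty rack is on the left. In the full rack, from the robot's left: spray (blue head, crop (170,220)), ball (335,200), cup (495,180), ointment (650,140). The teal-capped bottle near the arm and the red trays are look-alikes and not in the rack. The mapping is spray to the right end, then ball, cup, and ointment at the left end. Next I'll go to a wrist viewpoint over the full rack.

```bash
cat > plan.py <<'E'
import sys,numpy as np
from cell import observe
from scipy.spatial.transform import Rotation as Ro
# plan.py x y z yaw n open
from h import rpy
def plan(pos,yaw,n,op,o=None):
    o=o or observe();p=np.array(o["tcp_pos"]);R=rpy(o["ee_rot"])
    Rt=rpy([np.pi,0,yaw]);w=Ro.from_matrix(R.T@Rt).as_rotvec()/n
    for i in range(n):
        Ri=R@Ro.from_rotvec(w*i).as_matrix()
        s=Ri.T@((np.array(pos)-p)/n)/10
        print([op]+[round(float(v),2) for v in s]+[round(float(np.degrees(v)),2) for v in w],end=",\n")
if __name__=="__main__":
    a=list(map(float,sys.argv[1:]));plan(a[:3],a[3],int(a[4]),a[5])
E
python3 plan.py 475 -200 250 0.19 16 8.5
```

```text
[8.5, -1.75, -2.39, -0.12, -0.0, 0.0, -5.11],
[8.5, -1.53, -2.54, -0.12, -0.0, 0.0, -5.11],
[8.5, -1.3, -2.67, -0.12, -0.0, 0.0, -5.11],
[8.5, -1.05, -2.77, -0.12, -0.0, 0.0, -5.11],
[8.5, -0.8, -2.85, -0.12, -0.0, 0.0, -5.11],
[8.5, -0.55, -2.91, -0.12, -0.0, 0.0, -5.11],
[8.5, -0.28, -2.95, -0.12, -0.0, 0.0, -5.11],
[8.5, -0.02, -2.96, -0.12, -0.0, 0.0, -5.11],
[8.5, 0.24, -2.95, -0.12, -0.0, 0.0, -5.11],
[8.5, 0.5, -2.92, -0.12, -0.0, 0.0, -5.11],
[8.5, 0.76, -2.86, -0.12, -0.0, 0.0, -5.11],
[8.5, 1.01, -2.79, -0.12, -0.0, 0.0, -5.11],
[8.5, 1.26, -2.68, -0.12, -0.0, 0.0, -5.11],
[8.5, 1.49, -2.56, -0.12, -0.0, 0.0, -5.11],
[8.5, 1.71, -2.42, -0.12, -0.0, 0.0, -5.11],
[8.5, 1.92, -2.26, -0.12, -0.0, 0.0, -5.11],
```

Request:
drive_tool --pt "8.5 -1.75 -2.4 -0.12 0 0 -5.1" --pt "8.5 -1.5 -2.55 -0.12 0 0 -5.1" --pt "8.5 -1.3 -2.65 -0.12 0 0 -5.1" --pt "8.5 -1.05 -2.75 -0.12 0 0 -5.1" --pt "8.5 -0.8 -2.85 -0.12 0 0 -5.1" --pt "8.5 -0.55 -2.9 -0.12 0 0 -5.1" --pt "8.5 -0.3 -2.95 -0.12 0 0 -5.1" --pt "8.5 0 -2.95 -0.12 0 0 -5.1"

```text
time: 0.95
tcp_pos: [341.2, -394.2, 241.0]
ee_rot: [3.142, -0.0, -0.518]
contact_force: [0.4, 0.2, 0.1]
opening: 85.0
```

Request:
drive_tool --pt "8.5 0.25 -2.95 -0.12 0 0 -5.1" --pt "8.5 0.5 -2.9 -0.12 0 0 -5.1" --pt "8.5 0.75 -2.85 -0.12 0 0 -5.1" --pt "8.5 1.0 -2.8 -0.12 0 0 -5.1" --pt "8.5 1.25 -2.7 -0.12 0 0 -5.1" --pt "8.5 1.5 -2.55 -0.12 0 0 -5.1" --pt "8.5 1.7 -2.4 -0.12 0 0 -5.1" --pt "8.5 1.9 -2.25 -0.12 0 0 -5.1"

```text
time: 1.75
tcp_pos: [475.2, -199.6, 250.7]
ee_rot: [3.141, -0.0, 0.194]
contact_force: [-0.1, -0.2, -0.4]
opening: 85.0
```

Request:
drive_tool --pt "8.5 0 0 0 0 0 0" --pt "8.5 0 0 0 0 0 0" --pt "8.5 0 0 0 0 0 0"

```text
time: 2.05
tcp_pos: [474.1, -201.9, 250.4]
ee_rot: [3.141, 0.001, 0.187]
contact_force: [-0.7, -0.1, 0.1]
opening: 84.9
```

```bash
cat > snap.py <<'E'
import sys,cv2,pickle
from cell import observe,get_image
n=sys.argv[1];k=sys.argv[2]
o=observe();d=get_image(n);d["obs"]=o
cv2.imwrite(f"pics/{k}.png",d["img"][:,:,::-1]);pickle.dump(d,open(f"pics/{k}.pkl","wb"))
print(o["time"],o["tcp_pos"].round(1),o["ee_rot"].round(4),o["joint_positions"].round(2),o["contact_force"].round(1),round(o["opening"],1))
E
python3 snap.py wrist w1
```

```text
2.05 [ 474.1 -201.9  250.4] [3.1414e+00 5.0000e-04 1.8730e-01] [ 0.68  0.36 -0.5   1.84  0.2   0.99  0.28] [-0.7 -0.1  0.1] 84.9
```

View pics/w1.png

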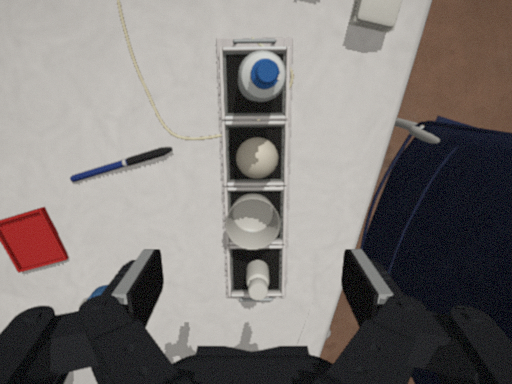

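The wrist view shows the rack as a vertical strip at columns 220–290: spray (262,75), ball (257,158), cup (252,221), ointment (258,279). I'll enlarge it.

Run:
```python
import cv2
i=cv2.imread("pics/w1.png")
cv2.imwrite("pics/w1a.png",cv2.resize(i[30:180,205:305],None,fx=4,fy=4,interpolation=cv2.INTER_CUBIC))
cv2.imwrite("pics/w1b.png",cv2.resize(i[170:310,205:305],None,fx=4,fy=4,interpolation=cv2.INTER_CUBIC))
```

```text
(no output)
```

View pics/w1a.png

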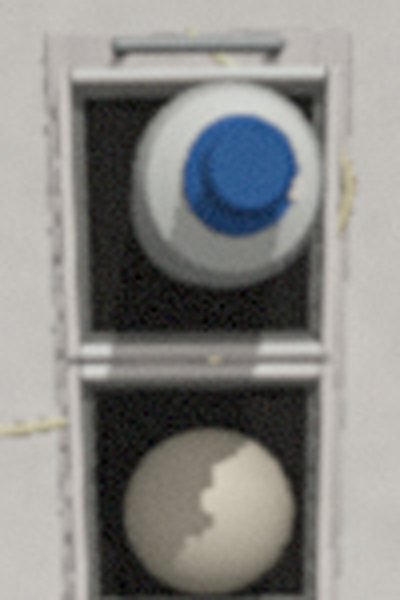

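View pics/w1b.png

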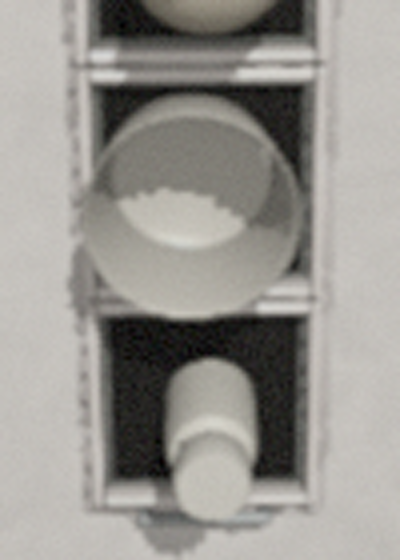

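Run:
```python
from h import *
d=pickle.load(open("pics/w1.pkl","rb"));o=d["obs"];c=cam(d,o["tcp_pos"],rpy(o["ee_rot"]))
A=lambda x,y:((x+.5)/4+204.5,(y+.5)/4+29.5)
B=lambda x,y:((x+.5)/4+204.5,(y+.5)/4+169.5)
p,r=rackfit(d,[(-40,163),(40,163),(-40,-163),(40,-163)],[A(70,70),A(326,70),B(88,508),B(318,508)],15,c);print(p.round(3),r.round(1).tolist())
cy,sy=np.cos(p[2]),np.sin(p[2])
for nm,uv,z,y in [("spray shoulder",A(227,178),100,123),("spray top",A(254,163),144,123),("ball",A(209,510),31,41),("cup",B(192,215),50,-41),("oint",B(211,482),63,-123)]:
    X=onz(d,[uv],z,c)[0]; l=X[:2]-p[:2]; l=[cy*l[0]+sy*l[1],-sy*l[0]+cy*l[1]-y]; print(nm,X.round(1),"offset in well",np.round(l,1))
# expected widths
for nm,a,b,z in [("cup",B(82,215),B(302,215),50),("ball",A(123,510),A(295,510),31),("cap",B(172,482),B(250,482),63),("sh",A(132,178),A(322,178),95)]:
    q=onz(d,[a,b],z,c);print(nm,np.linalg.norm(q[0]-q[1]).round(1))
```

```text
[ 4.83980e+02 -2.35506e+02  1.96000e-01] [[-4.2, -0.9], [4.2, 1.3], [1.0, -0.2], [-1.1, -0.1]]
spray shoulder [ 464.4 -107.5  100. ] offset in well [5.7 6.3]
spray top [ 468.2 -106.7  144. ] offset in well [9.6 6.5]
ball [ 478.3 -194.3   31. ] offset in well [2.5 0.5]
cup [ 487.7 -269.9   50. ] offset in well [-3.   6.5]
oint [ 509.3 -351.1   63. ] offset in well [2.3 4.7]
cup 65.4
ball 50.5
cap 24.1
sh 42.6
```

```bash
python3 plan.py 464 -108 190 0.195 5 8.5
```

```text
[8.5, 0.15, -1.89, 1.21, 0.0, 0.01, -0.09],
[8.5, 0.16, -1.89, 1.21, 0.0, 0.01, -0.09],
[8.5, 0.16, -1.89, 1.21, 0.0, 0.01, -0.09],
[8.5, 0.16, -1.89, 1.21, 0.0, 0.01, -0.09],
[8.5, 0.17, -1.89, 1.21, 0.0, 0.01, -0.09],
```

Request:
drive_tool --pt "8.5 0.15 -1.9 1.2 0 0 -0.1" --pt "8.5 0.15 -1.9 1.2 0 0 -0.1" --pt "8.5 0.15 -1.9 1.2 0 0 -0.1" --pt "8.5 0.15 -1.9 1.2 0 0 -0.1" --pt "8.5 0.2 -1.9 1.2 0 0 -0.1" --pt "8.5 0 0 0 0 0 0" --pt "8.5 0 0 0 0 0 0"

```text
time: 2.8
tcp_pos: [464.2, -107.3, 190.6]
ee_rot: [3.141, 0.0, 0.196]
contact_force: [0.3, 0.9, -0.2]
opening: 85.1
```

```bash
python3 snap.py wrist w2;python3 plan.py 464 -108 78 0.195 8 8.5|head -1
```

```text
2.8 [ 464.2 -107.3  190.6] [3.1414e+00 3.0000e-04 1.9640e-01] [ 0.52  0.38 -0.52  2.    0.26  0.82  0.05] [ 0.3  0.9 -0.2] 85.1
[8.5, -0.01, 0.0, 1.41, 0.0, -0.0, 0.01],
```

View pics/w2.png

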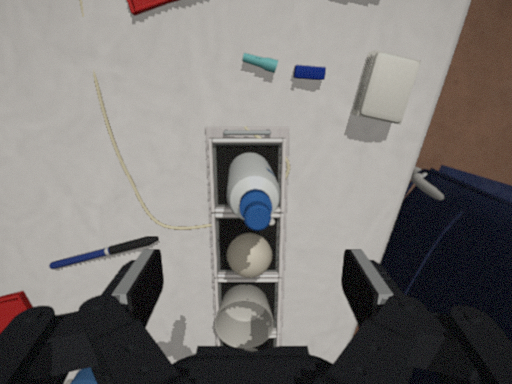

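Run:
```python
from h import *
d=pickle.load(open("pics/w2.pkl","rb"));o=d["obs"];c=cam(d,o["tcp_pos"],rpy(o["ee_rot"]))
p=o["tcp_pos"]
im=cv2.resize(np.ascontiguousarray(d["img"][110:270,190:310,::-1]),None,fx=4,fy=4,interpolation=cv2.INTER_CUBIC)
for z,col in [(144,(0,0,255)),(112,(0,255,0)),(8,(255,0,255))]:
    th=np.linspace(0,6.28,40);r=22 if z<130 else 8
    q=proj(d,np.c_[p[0]+r*np.cos(th),p[1]+r*np.sin(th),th*0+z],c)
    cv2.polylines(im,[((q-[189.5,109.5])*4-.5).astype(np.int32)],True,col,1)
cv2.imwrite("pics/w2a.png",im)
```

```text
(no output)
```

View pics/w2a.png

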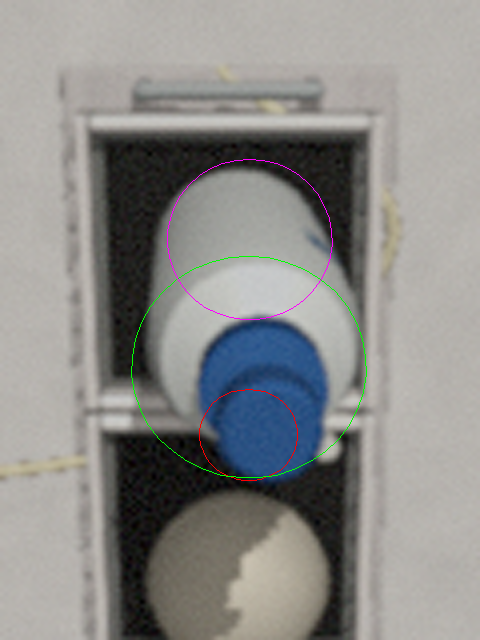

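Request:
drive_tool --pt "8.5 0.25 0 0.5 0 0 0" --pt "8.5 0 0 1.8 0 0 0" --pt "8.5 0 0 2.0 0 0 0" --pt "8.5 0 0 2.0 0 0 0" --pt "8.5 0 0 2.0 0 0 0" --pt "8.5 0 0 1.7 0 0 0" --pt "8.5 0 0 1.2 0 0 0" --pt "8.5 0 0 0 0 0 0"

```text
time: 3.65
tcp_pos: [466.2, -106.4, 77.3]
ee_rot: [-3.141, 0.002, 0.196]
contact_force: [0.7, 0.5, 0.3]
opening: 85.2
```

Request:
drive_tool --pt "6 0 0 0 0 0 0" --pt "5 0 0 0 0 0 0" --pt "4.5 0 0 0 0 0 0" --pt "4.2 0 0 0 0 0 0" --pt "3.5 0 0 0 0 0 0" --pt "3 0 0 0 0 0 0" --pt "3 0 0 0 0 0 0" --pt "3 0 0 0 0 0 0"

```text
time: 4.45
tcp_pos: [467.0, -106.5, 79.4]
ee_rot: [3.141, -0.001, 0.197]
contact_force: [-4.3, -0.2, 15.8]
opening: 41.5
```

```bash
python3 snap.py wrist w3;python3 snap.py side s3
```

```text
4.45 [ 467.  -106.5   79.4] [ 3.1406e+00 -7.0000e-04  1.9650e-01] [ 0.42  0.56 -0.42  2.08  0.41  0.58 -0.1 ] [-4.3 -0.2 15.8] 41.5
4.5 [ 467.  -106.6   79.5] [ 3.1405e+00 -7.0000e-04  1.9650e-01] [ 0.42  0.56 -0.42  2.08  0.41  0.58 -0.1 ] [-4.3 -0.8 16.9] 41.5
```

View pics/w3.png

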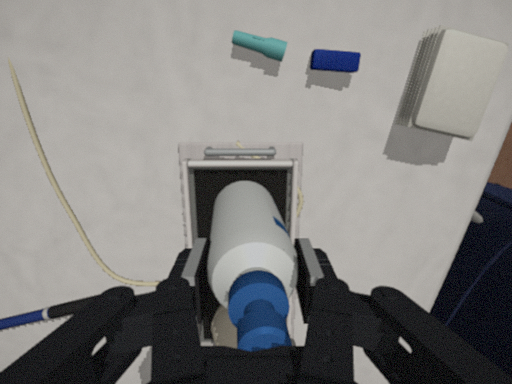

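View pics/s3.png

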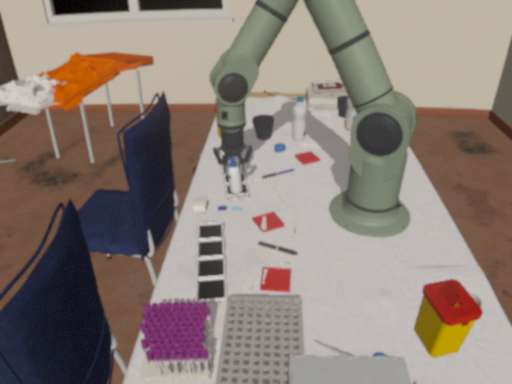

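Gripped at 41.5 mm, where I expected 44. I'll lift gently and watch for slip.

Request:
drive_tool --pt "3 0 0 -0.3 0 0 0" --pt "3 0 0 -0.5 0 0 0" --pt "3 0 0 -0.7 0 0 0" --pt "3 0 0 -1.0 0 0 0" --pt "3 0 0 -1.0 0 0 0" --pt "3 0 0 0 0 0 0" --pt "3 0 0 0 0 0 0"

```text
time: 5.25
tcp_pos: [466.9, -106.3, 113.8]
ee_rot: [3.141, -0.001, 0.197]
contact_force: [-0.3, 0.2, -1.9]
opening: 41.2
```

```bash
python3 snap.py wrist w4
```

```text
5.25 [ 466.9 -106.3  113.8] [ 3.1413e+00 -6.0000e-04  1.9670e-01] [ 0.46  0.5  -0.46  2.06  0.36  0.65 -0.05] [-0.3  0.2 -1.9] 41.2
```

View pics/w4.png

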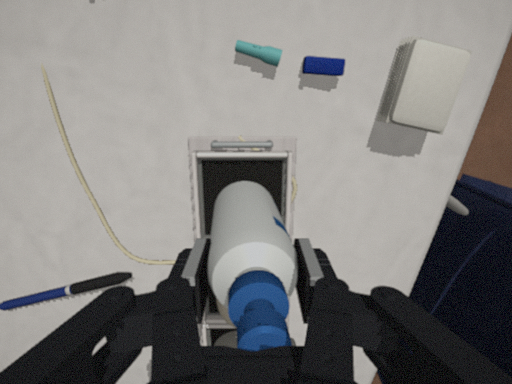

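```bash
python3 plan.py 519 129 190 0.145 12 3
python3 - <<'E'
from h import *
d=pickle.load(open("pics/w4.pkl","rb"));o=d["obs"];c=cam(d,o["tcp_pos"],rpy(o["ee_rot"]))
p=o["tcp_pos"]
im=cv2.resize(np.ascontiguousarray(d["img"][170:360,180:330,::-1]),None,fx=4,fy=4,interpolation=cv2.INTER_CUBIC)[:600]
for z,col in [(147,(0,255,0)),(42.5,(255,0,255))]:
    th=np.linspace(0,6.28,40);r=22
    q=proj(d,np.c_[p[0]+r*np.cos(th),p[1]+r*np.sin(th),th*0+z],c)
    cv2.polylines(im,[((q-[179.5,169.5])*4-.5).astype(np.int32)],True,col,1)
cv2.imwrite("pics/w4a.png",im)
E
```

```text
[3.0, 0.81, -1.84, -0.64, 0.0, -0.0, 0.25],
[3.0, 0.8, -1.84, -0.64, 0.0, -0.0, 0.25],
[3.0, 0.8, -1.84, -0.64, 0.0, -0.0, 0.25],
[3.0, 0.79, -1.85, -0.64, 0.0, -0.0, 0.25],
[3.0, 0.78, -1.85, -0.64, 0.0, -0.0, 0.25],
[3.0, 0.77, -1.85, -0.64, 0.0, -0.0, 0.25],
[3.0, 0.76, -1.86, -0.64, 0.0, -0.0, 0.25],
[3.0, 0.76, -1.86, -0.64, 0.0, -0.0, 0.25],
[3.0, 0.75, -1.86, -0.64, 0.0, -0.0, 0.25],
[3.0, 0.74, -1.87, -0.64, 0.0, -0.0, 0.25],
[3.0, 0.73, -1.87, -0.64, 0.0, -0.0, 0.25],
[3.0, 0.72, -1.87, -0.64, 0.0, -0.0, 0.25],
```

View pics/w4a.png

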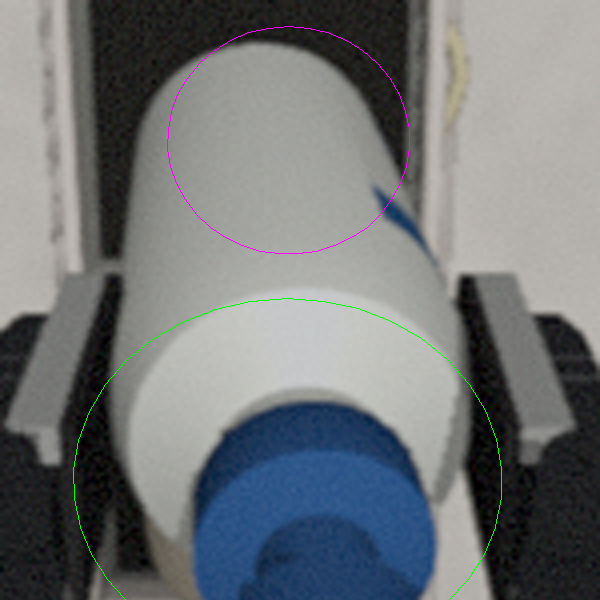

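Request:
drive_tool --pt "3 0.4 -1.0 -1.0 0 0 0.25" --pt "3 0.8 -1.9 -1.0 0 0 0.25" --pt "3 0.8 -1.9 -1.0 0 0 0.25" --pt "3 0.8 -1.9 -1.0 0 0 0.25" --pt "3 0.8 -1.9 -1.0 0 0 0.25" --pt "3 0.8 -1.9 -0.8 0 0 0.25" --pt "3 0.8 -1.9 -0.8 0 0 0.25" --pt "3 0.8 -1.9 -0.6 0 0 0.25"

```text
time: 6.1
tcp_pos: [500.1, 47.1, 186.4]
ee_rot: [-3.141, -0.0, 0.162]
contact_force: [-0.1, -1.0, -1.1]
opening: 40.9
```

Request:
drive_tool --pt "3 0.8 -1.9 -0.4 0 0 0.25" --pt "3 0.8 -1.9 0 0 0 0.25" --pt "3 0.8 -1.9 0 0 0 0.25" --pt "3 0.8 -1.9 0 0 0 0.25" --pt "3 0.6 -0.6 0 0 0 0" --pt "3 0 0 0 0 0 0" --pt "3 0 0 0 0 0 0"

```text
time: 6.8
tcp_pos: [524.8, 131.5, 189.5]
ee_rot: [3.141, 0.001, 0.144]
contact_force: [0.6, -1.1, -1.6]
opening: 41.5
```

```bash
python3 snap.py wrist w5
```

```text
6.8 [524.8 131.5 189.5] [3.1412e+00 5.0000e-04 1.4420e-01] [ 0.03  0.48 -0.52  1.84  0.3   0.89 -0.49] [ 0.6 -1.1 -1.6] 41.5
```

View pics/w5.png

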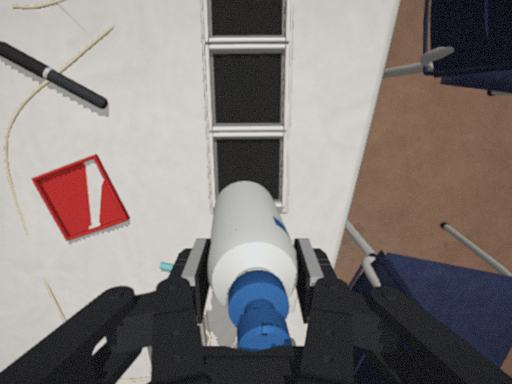

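```bash
cat > ov.py <<'E'
import sys
from h import *
# ov.py key x y yaw r0 r1 c0 c1 scale
k=sys.argv[1];x,y,yaw=map(float,sys.argv[2:5]);r0,r1,c0,c1,s=map(int,sys.argv[5:10])
d=pickle.load(open(f"pics/{k}.pkl","rb"));o=d["obs"]
c=cam(d) if "R" in d else cam(d,o["tcp_pos"],rpy(o["ee_rot"]))
im=cv2.resize(np.ascontiguousarray(d["img"][r0:r1,c0:c1,::-1]),None,fx=s,fy=s,interpolation=cv2.INTER_CUBIC)
for w in (123,41,-41,-123):
    for h,z,col in [(36,8,(0,255,255)),(40,15,(0,0,255))]:
        l=np.array([(-h,w-h),(-h,w+h),(h,w+h),(h,w-h)])
        X=np.c_[x+np.cos(yaw)*l[:,0]-np.sin(yaw)*l[:,1],y+np.sin(yaw)*l[:,0]+np.cos(yaw)*l[:,1],[z]*4]
        q=(proj(d,X,c)-[c0-.5,r0-.5])*s-.5
        cv2.polylines(im,[q.astype(np.int32)],True,col,1)
cv2.imwrite(f"pics/{k}_ov.png",im)
E
python3 ov.py w5 501.3 250.8 .145 0 220 190 310 3; python3 ov.py top0 501.3 250.8 .145 115 185 120 255 6;mv pics/top0_ov.png pics/top0_ovto.png
```

```text
Traceback (most recent call last):
  File "ov.py", line 5, in <module>
    d=pickle.load(open(f"pics/{k}.pkl","rb"));o=d["obs"]
                                                ~^^^^^^^
KeyError: 'obs'
mv: cannot stat 'pics/top0_ov.png': No such file or directory
```

View pics/w5_ov.png

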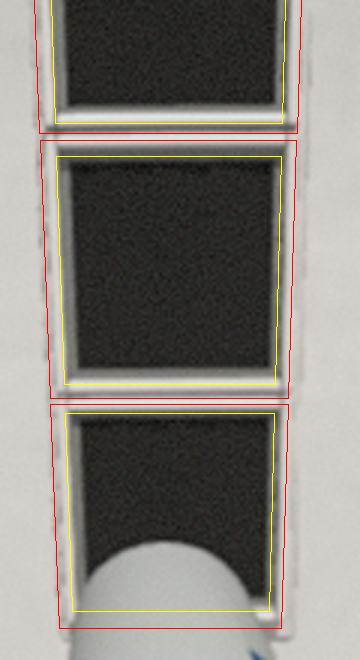

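Request:
drive_tool --pt "3 0 -0.15 1.0 0 0 0" --pt "3 0 0 2.0 0 0 0" --pt "3 0 0 2.0 0 0 0" --pt "3 0 0 2.0 0 0 0" --pt "3 0 0 1.5 0 0 0" --pt "3 0 0 1.0 0 0 0" --pt "3 0 0 0.8 0 0 0" --pt "3 0 0 0.3 0 0 0"

```text
time: 7.65
tcp_pos: [524.7, 133.5, 82.9]
ee_rot: [3.142, 0.0, 0.144]
contact_force: [-0.5, -1.0, -1.1]
opening: 41.0
```

Request:
drive_tool --pt "3 0 0 0.2 0 0 0" --pt "3 0 0 0 0 0 0" --pt "3 0 0 0 0 0 0"

```text
time: 7.95
tcp_pos: [525.0, 133.7, 81.9]
ee_rot: [-3.142, -0.001, 0.145]
contact_force: [1.0, 0.2, -1.3]
opening: 41.4
```

```bash
python3 snap.py wrist w6
```

```text
7.95 [525.  133.7  81.9] [-3.1415e+00 -7.0000e-04  1.4450e-01] [-0.04  0.63 -0.45  1.92  0.42  0.68 -0.59] [ 1.   0.2 -1.3] 41.4
```

View pics/w6.png

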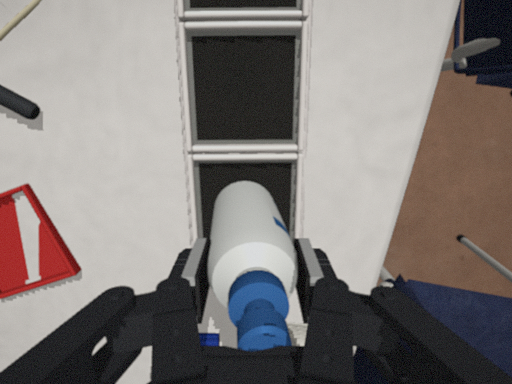

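Request:
drive_tool --pt "3 0 0 0.1 0 0 0" --pt "3 0 0 0.1 0 0 0" --pt "3 0 0 0 0 0 0"

```text
time: 8.3
tcp_pos: [524.9, 133.7, 79.7]
ee_rot: [-3.142, -0.0, 0.145]
contact_force: [-0.7, -1.4, 2.4]
opening: 41.0
```

Request:
drive_tool --pt "4.3 0 0 0 0 0 0" --pt "4.6 0 0 0 0 0 0" --pt "5 0 0 0 0 0 0" --pt "6 0 0 0 0 0 0" --pt "8.5 0 0 0 0 0 0" --pt "8.5 0 0 0 0 0 0" --pt "8.5 0 0 0 0 0 0"

```text
time: 9.0
tcp_pos: [524.8, 133.6, 79.5]
ee_rot: [-3.142, -0.0, 0.145]
contact_force: [0.3, 1.2, -0.6]
opening: 85.4
```

```bash
python3 snap.py wrist w7
```

```text
9.0 [524.8 133.6  79.5] [-3.1415 -0.      0.1445] [-0.04  0.64 -0.44  1.92  0.42  0.67 -0.59] [ 0.3  1.2 -0.6] 85.4
```

View pics/w7.png

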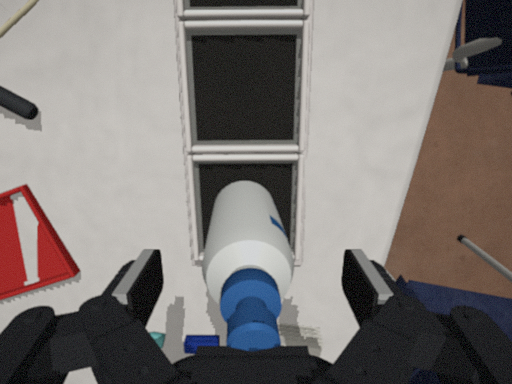

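Request:
drive_tool --pt "8.5 0 0 -1.5 0 0 0" --pt "8.5 0 0 -3 0 0 0" --pt "8.5 0 0 -3 0 0 0" --pt "8.5 0 0 -3 0 0 0" --pt "8.5 0 0 -3 0 0 0" --pt "8.5 0 0 -2 0 0 0" --pt "8.5 0 0 0 0 0 0" --pt "8.5 0 0 0 0 0 0"

```text
time: 9.85
tcp_pos: [524.7, 133.5, 235.2]
ee_rot: [3.142, -0.001, 0.145]
contact_force: [1.3, -0.7, -0.8]
opening: 84.8
```

```bash
python3 snap.py wrist w8; python3 ov.py w8 502 252 .145 0 230 190 310 3;python3 plan.py 477 -195 160 0.195 11 8.5
```

```text
9.85 [524.7 133.5 235.2] [ 3.1415e+00 -1.0000e-03  1.4460e-01] [ 0.05  0.43 -0.55  1.8   0.26  0.99 -0.46] [ 1.3 -0.7 -0.8] 84.8
[8.5, -0.86, 2.89, 0.68, 0.0, 0.0, -0.26],
[8.5, -0.87, 2.89, 0.68, 0.0, 0.0, -0.26],
[8.5, -0.88, 2.88, 0.68, 0.0, 0.0, -0.26],
[8.5, -0.9, 2.88, 0.68, 0.0, 0.0, -0.26],
[8.5, -0.91, 2.88, 0.68, 0.0, 0.0, -0.26],
[8.5, -0.92, 2.87, 0.68, 0.0, 0.0, -0.26],
[8.5, -0.94, 2.87, 0.68, 0.0, 0.0, -0.26],
[8.5, -0.95, 2.86, 0.68, 0.0, 0.0, -0.26],
[8.5, -0.96, 2.86, 0.68, 0.0, 0.0, -0.26],
[8.5, -0.98, 2.85, 0.68, 0.0, 0.0, -0.26],
[8.5, -0.99, 2.85, 0.68, 0.0, 0.0, -0.26],
```

View pics/w8_ov.png

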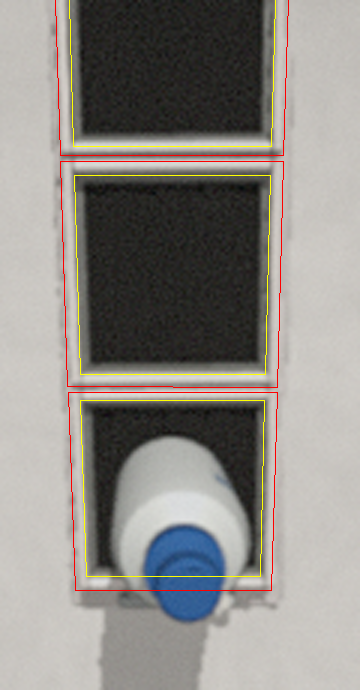

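Request:
drive_tool --pt "8.5 -0.85 2.9 0.3 0 0 -0.25" --pt "8.5 -0.85 2.9 0.7 0 0 -0.25" --pt "8.5 -0.9 2.9 0.9 0 0 -0.25" --pt "8.5 -0.9 2.9 1.0 0 0 -0.25" --pt "8.5 -0.9 2.9 1.0 0 0 -0.25" --pt "8.5 -0.9 2.9 1.0 0 0 -0.25" --pt "8.5 -0.9 2.85 1.0 0 0 -0.25" --pt "8.5 -0.9 2.85 1.0 0 0 -0.25"

```text
time: 10.7
tcp_pos: [490.6, -106.8, 164.4]
ee_rot: [-3.141, 0.001, 0.18]
contact_force: [0.3, -0.5, -1.0]
opening: 84.7
```

Request:
drive_tool --pt "8.5 -0.95 2.85 0.8 0 0 -0.3" --pt "8.5 -0.95 2.85 0.5 0 0 -0.3" --pt "8.5 -1.0 2.8 0.3 0 0 -0.3" --pt "8.5 0 0 0 0 0 0" --pt "8.5 0 0 0 0 0 0"

```text
time: 11.2
tcp_pos: [478.0, -194.6, 148.8]
ee_rot: [-3.14, 0.001, 0.194]
contact_force: [0.1, 0.2, 0.3]
opening: 85.0
```

```bash
python3 snap.py wrist w9
```

```text
11.2 [ 478.  -194.6  148.8] [-3.1405e+00  1.0000e-03  1.9410e-01] [ 0.62  0.5  -0.46  1.94  0.31  0.77  0.18] [0.1 0.2 0.3] 85.0
```

View pics/w9.png

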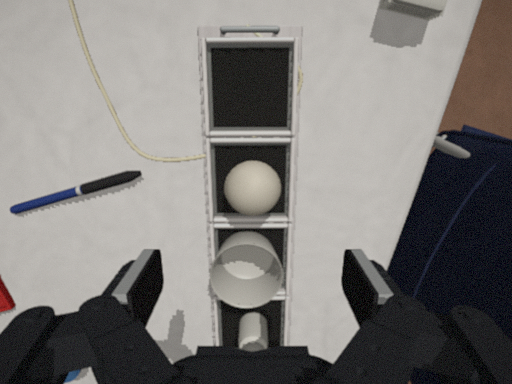

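The ball is at (252.5,187.5), the cup rim at (246,271), and the from-rack is otherwise intact. Computing the ball's position.

```bash
python3 ov.py w9 484 -235 .195 20 320 190 310 2
python3 - <<'E'
from h import *
d=pickle.load(open("pics/w9.pkl","rb"));o=d["obs"];c=cam(d,o["tcp_pos"],rpy(o["ee_rot"]))
print(onz(d,[(252.5,187.5)],31,c),onz(d,[(224,187.5),(281,187.5)],31,c),onz(d,[(246.5,271)],50,c))
E
```

```text
[[ 478.37142859 -194.58515939   31.        ]] [[ 454.05228637 -199.4177789    31.        ]
 [ 502.68166144 -189.75104136   31.        ]] [[ 487.06277426 -265.45769868   50.        ]]
```

View pics/w9_ov.png

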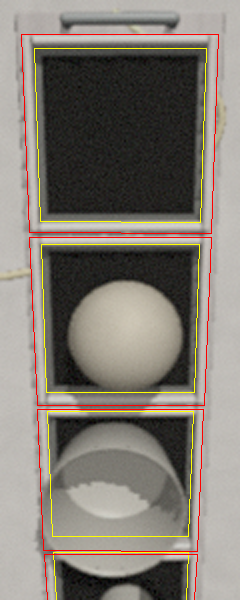

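Request:
drive_tool --pt "8.5 0 0 1.0 0 0 0" --pt "8.5 0 0 2.0 0 0 0" --pt "8.5 0 0 2.3 0 0 0" --pt "8.5 0 0 2.3 0 0 0" --pt "8.5 0 0 2.3 0 0 0" --pt "8.5 0 0 2.0 0 0 0" --pt "8.5 0 0 1.4 0 0 0" --pt "8.5 0 0 0 0 0 0"

```text
time: 12.05
tcp_pos: [477.7, -193.5, 14.8]
ee_rot: [-3.14, 0.002, 0.197]
contact_force: [-0.2, -0.3, 0.6]
opening: 85.0
```

Request:
drive_tool --pt "6.5 0 0 0 0 0 0" --pt "5.8 0 0 0 0 0 0" --pt "5.4 0 0 0 0 0 0" --pt "5 0 0 0 0 0 0" --pt "4.5 0 0 0 0 0 0" --pt "4 0 0 0 0 0 0" --pt "4 0 0 0 0 0 0" --pt "4 0 0 0 0 0 0"

```text
time: 12.85
tcp_pos: [478.9, -194.9, 17.4]
ee_rot: [3.141, -0.001, 0.195]
contact_force: [-3.1, 1.1, 18.2]
opening: 44.4
```

```bash
python3 snap.py wrist w10
```

```text
12.85 [ 478.9 -194.9   17.4] [ 3.1407e+00 -9.0000e-04  1.9490e-01] [ 0.52  0.71 -0.33  2.01  0.46  0.5   0.04] [-3.1  1.1 18.2] 44.4
```

View pics/w10.png

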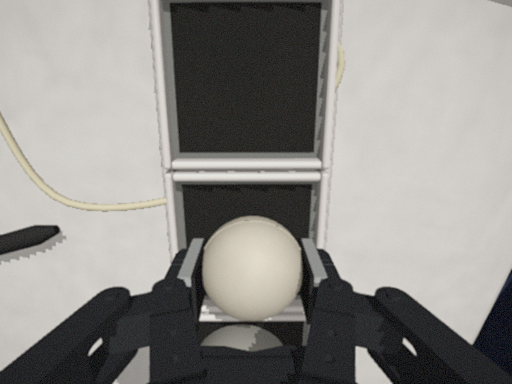

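Request:
drive_tool --pt "4 0 0 -0.2 0 0 0" --pt "4 0 0 -0.3 0 0 0" --pt "4 0 0 -0.5 0 0 0" --pt "4 0 0 -0.8 0 0 0" --pt "4 0 0 -1.0 0 0 0" --pt "4 0 0 0 0 0 0" --pt "4 0 0 0 0 0 0"

```text
time: 13.6
tcp_pos: [478.7, -194.8, 44.8]
ee_rot: [3.141, -0.001, 0.195]
contact_force: [-0.1, -0.1, -0.5]
opening: 43.6
```

```bash
python3 snap.py wrist w11
```

```text
13.6 [ 478.7 -194.8   44.8] [ 3.1413e+00 -6.0000e-04  1.9480e-01] [ 0.54  0.66 -0.37  2.    0.43  0.55  0.07] [-0.1 -0.1 -0.5] 43.6
```

View pics/w11.png

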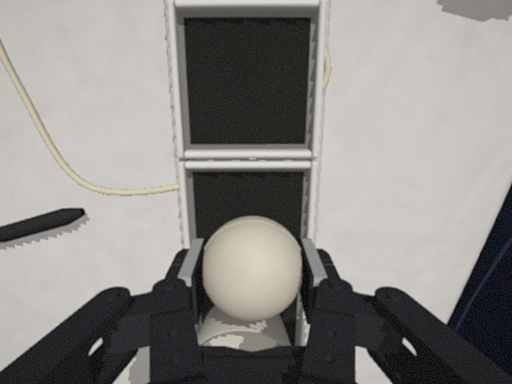

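```bash
python3 plan.py 508 213 205 0.145 16 4|sed -n '1p;8p;16p'
```

```text
[4.0, 0.67, -2.46, -1.0, 0.0, -0.0, 0.18],
[4.0, 0.62, -2.48, -1.0, 0.0, -0.0, 0.18],
[4.0, 0.56, -2.49, -1.0, 0.0, -0.0, 0.18],
```

Request:
drive_tool --pt "4 0.2 -0.8 -1.5 0 0 0.2" --pt "4 0.6 -2.0 -2 0 0 0.2" --pt "4 0.7 -2.6 -2 0 0 0.2" --pt "4 0.7 -2.6 -2 0 0 0.2" --pt "4 0.7 -2.6 -2 0 0 0.2" --pt "4 0.65 -2.6 -2 0 0 0.2" --pt "4 0.65 -2.6 -2 0 0 0.2" --pt "4 0.65 -2.6 -1.5 0 0 0.2"

```text
time: 14.45
tcp_pos: [492.8, -3.0, 196.5]
ee_rot: [3.142, -0.001, 0.168]
contact_force: [0.1, 0.3, -0.4]
opening: 43.5
```

Request:
drive_tool --pt "4 0.65 -2.6 -1 0 0 0.2" --pt "4 0.65 -2.6 0 0 0 0.2" --pt "4 0.65 -2.6 0 0 0 0.2" --pt "4 0.6 -2.6 0 0 0 0.2" --pt "4 0.6 -2.6 0 0 0 0.2" --pt "4 0.6 -2.6 0 0 0 0.2" --pt "4 0.6 -2.6 0 0 0 0" --pt "4 0.6 -2.4 0 0 0 0"

```text
time: 15.25
tcp_pos: [509.2, 208.2, 205.3]
ee_rot: [-3.141, 0.0, 0.147]
contact_force: [-0.4, 0.4, -0.4]
opening: 43.9
```

Request:
drive_tool --pt "4 0 0 0 0 0 0" --pt "4 0 0 0 0 0 0"

```text
time: 15.45
tcp_pos: [509.4, 206.9, 204.9]
ee_rot: [-3.142, 0.0, 0.148]
contact_force: [0.2, -0.1, -1.3]
opening: 43.7
```

```bash
python3 snap.py wrist w12;python3 ov.py w12 502 253.5 .145 0 384 160 340 2;python3 plan.py 508 213 30 0.145 8 4|sed -n '1p'
```

```text
15.45 [509.4 206.9 204.9] [-3.1415e+00  3.0000e-04  1.4770e-01] [-0.11  0.48 -0.53  1.81  0.29  0.94 -0.61] [ 0.2 -0.1 -1.3] 43.7
[4.0, -0.01, -0.09, 2.19, 0.0, 0.0, 0.01],
```

View pics/w12_ov.png

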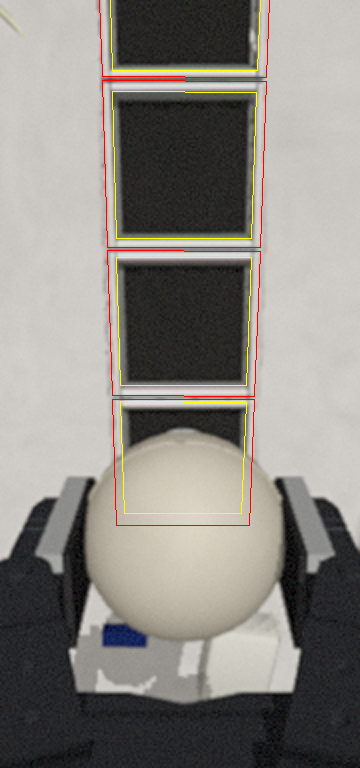

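Request:
drive_tool --pt "4 -0.05 -0.6 0.5 0 0 0" --pt "4 0 0 2.5 0 0 0" --pt "4 0 0 3.0 0 0 0" --pt "4 0 0 3.0 0 0 0" --pt "4 0 0 3.0 0 0 0" --pt "4 0 0 2.5 0 0 0" --pt "4 0 0 1.8 0 0 0" --pt "4 0 0 1.2 0 0 0"

```text
time: 16.3
tcp_pos: [508.0, 211.7, 28.1]
ee_rot: [3.141, 0.002, 0.146]
contact_force: [-1.0, -0.4, -0.5]
opening: 43.7
```

Request:
drive_tool --pt "4 0 0 0.5 0 0 0" --pt "4 0 0 0 0 0 0" --pt "4 0 0 0 0 0 0"

```text
time: 16.6
tcp_pos: [509.1, 212.3, 25.2]
ee_rot: [-3.141, -0.001, 0.146]
contact_force: [-0.7, -0.5, -0.8]
opening: 43.7
```

```bash
python3 snap.py wrist w13;python3 ov.py w13 502 253.5 .145 0 384 130 370 2
```

```text
16.6 [509.1 212.3  25.2] [-3.1413e+00 -9.0000e-04  1.4600e-01] [-0.22  0.74 -0.39  1.91  0.48  0.58 -0.78] [-0.7 -0.5 -0.8] 43.7
```

View pics/w13_ov.png

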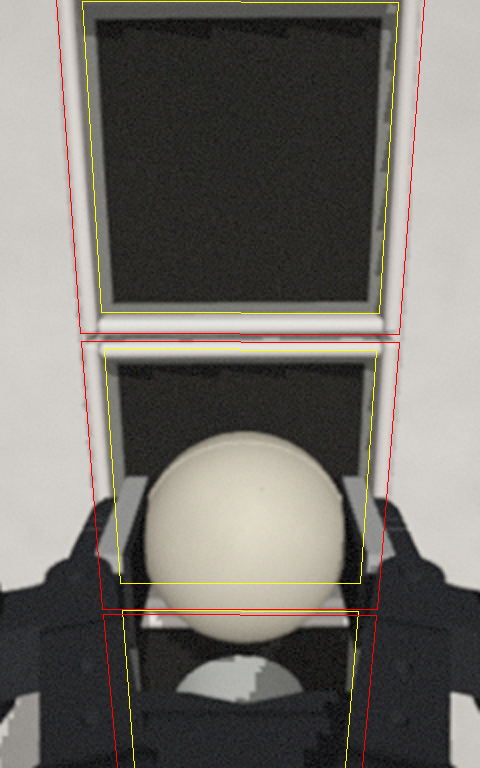

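Request:
drive_tool --pt "4 0 0 0.3 0 0 0" --pt "4 0 0 0.2 0 0 0" --pt "4 0 0 0.1 0 0 0" --pt "4 0 0 0 0 0 0"

```text
time: 17.05
tcp_pos: [508.6, 212.1, 18.4]
ee_rot: [3.142, 0.0, 0.146]
contact_force: [-0.1, -0.3, -0.3]
opening: 44.1
```

Request:
drive_tool --pt "4 0 0 0.1 0 0 0" --pt "4 0 0 0.1 0 0 0" --pt "4 0 0 0 0 0 0"

```text
time: 17.35
tcp_pos: [508.8, 212.4, 17.4]
ee_rot: [3.142, -0.001, 0.146]
contact_force: [-5.3, -2.1, 21.6]
opening: 43.9
```

Request:
drive_tool --pt "4 0 0 -0.1 0 0 0" --pt "4.6 0 0 0 0 0 0" --pt "4.9 0 0 0 0 0 0" --pt "5.2 0 0 0 0 0 0" --pt "5.6 0 0 0 0 0 0" --pt "7 0 0 0 0 0 0" --pt "8.5 0 0 0 0 0 0" --pt "8.5 0 0 0 0 0 0"

```text
time: 18.15
tcp_pos: [508.7, 212.2, 17.5]
ee_rot: [-3.142, -0.0, 0.146]
contact_force: [-0.0, -0.4, 0.4]
opening: 85.0
```

Request:
drive_tool --pt "8.5 0 0 -0.5 0 0 0" --pt "8.5 0 0 -1.5 0 0 0" --pt "8.5 0 0 -3 0 0 0" --pt "8.5 0 0 -4 0 0 0" --pt "8.5 0 0 -4 0 0 0" --pt "8.5 0 0 -4 0 0 0" --pt "8.5 0 0 -2 0 0 0" --pt "8.5 0 0 0 0 0 0"

```text
time: 18.95
tcp_pos: [509.7, 212.7, 211.6]
ee_rot: [-3.14, -0.005, 0.146]
contact_force: [0.3, -0.3, -0.6]
opening: 85.3
```

```bash
python3 snap.py wrist w14;python3 ov.py w14 502 253.5 .145 0 384 130 370 2;python3 plan.py 488 -270 130 0.195 16 8.5|sed -n '1p;8p;16p'
```

```text
18.95 [509.7 212.7 211.6] [-3.1404 -0.0054  0.1461] [-0.11  0.47 -0.54  1.8   0.29  0.95 -0.62] [ 0.3 -0.3 -0.6] 85.3
[8.5, -0.57, 2.96, 0.49, -0.0, -0.01, -0.18],
[8.5, -0.63, 2.95, 0.5, -0.0, -0.01, -0.18],
[8.5, -0.7, 2.93, 0.5, -0.0, -0.01, -0.18],
```

View pics/w14_ov.png

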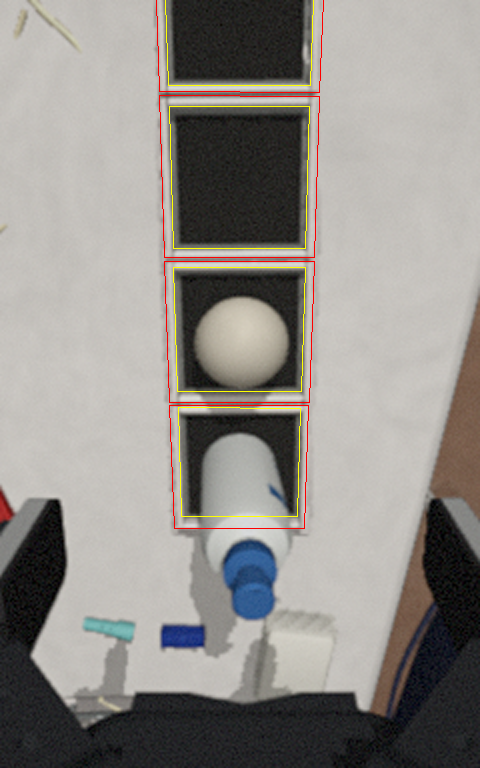

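The ball and spray are centred in their wells. Next is the cup.

Request:
drive_tool --pt "8.5 -0.55 2.95 0 0 0 -0.2" --pt "8.5 -0.6 2.95 0 0 0 -0.2" --pt "8.5 -0.6 2.95 0 0 0 -0.2" --pt "8.5 -0.6 2.95 0 0 0 -0.2" --pt "8.5 -0.6 2.95 0 0 0 -0.2" --pt "8.5 -0.6 2.95 0 0 0 -0.2" --pt "8.5 -0.65 2.95 0.4 0 0 -0.2" --pt "8.5 -0.65 2.95 0.8 0 0 -0.2"

```text
time: 19.8
tcp_pos: [497.5, -29.8, 195.3]
ee_rot: [-3.142, 0.0, 0.175]
contact_force: [1.0, -0.5, 0.3]
opening: 85.1
```

Request:
drive_tool --pt "8.5 -0.65 2.95 0.8 0 0 -0.2" --pt "8.5 -0.65 2.95 0.8 0 0 -0.2" --pt "8.5 -0.65 2.95 0.8 0 0 -0.2" --pt "8.5 -0.65 2.95 0.8 0 0 -0.2" --pt "8.5 -0.65 2.95 0.8 0 0 -0.2" --pt "8.5 -0.7 2.95 0.6 0 0 -0.2" --pt "8.5 -0.7 2.95 0.4 0 0 0" --pt "8.5 -0.7 2.8 0.2 0 0 0"

```text
time: 20.6
tcp_pos: [487.8, -269.9, 142.5]
ee_rot: [-3.14, 0.001, 0.195]
contact_force: [-0.0, 1.0, 0.6]
opening: 84.9
```

Request:
drive_tool --pt "8.5 0 0 0 0 0 0" --pt "8.5 0 0 0 0 0 0"

```text
time: 20.8
tcp_pos: [488.2, -268.7, 142.9]
ee_rot: [-3.14, 0.001, 0.194]
contact_force: [-0.4, 0.4, -0.5]
opening: 84.9
```

```bash
python3 snap.py wrist w15;python3 ov.py w15 484 -235 .195 0 384 160 340 2
```

```text
20.8 [ 488.2 -268.7  142.9] [-3.1404e+00  9.0000e-04  1.9440e-01] [ 0.71  0.56 -0.43  1.84  0.31  0.81  0.32] [-0.4  0.4 -0.5] 84.9
```

View pics/w15_ov.png

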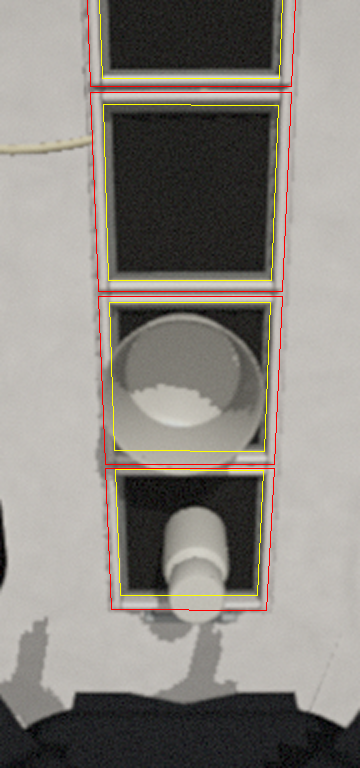

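Run:
```python
from h import *
d=pickle.load(open("pics/w15.pkl","rb"));o=d["obs"];c=cam(d,o["tcp_pos"],rpy(o["ee_rot"]))
P=onz(d,[(251.5,199.8)],50,c)[0];print(P,onz(d,[(258.3,297.3)],63,c))
im=cv2.resize(np.ascontiguousarray(d["img"][140:330,200:310,::-1]),None,fx=4,fy=4,interpolation=cv2.INTER_CUBIC)[:600]
th=np.linspace(0,6.28,60)
for r,z,cc in [(33,50,(0,0,255)),(25,8,(0,255,0))]:
    q=proj(d,np.c_[P[0]+r*np.cos(th),P[1]+r*np.sin(th),th*0+z],c)
    cv2.polylines(im,[((q-[199.5,139.5])*4-.5).astype(np.int32)],True,cc,1)
cv2.imwrite("pics/w15a.png",im)
```

```text
[ 488.33789004 -271.57357541   50.        ] [[ 509.90685347 -350.92249636   63.        ]]
```

View pics/w15a.png

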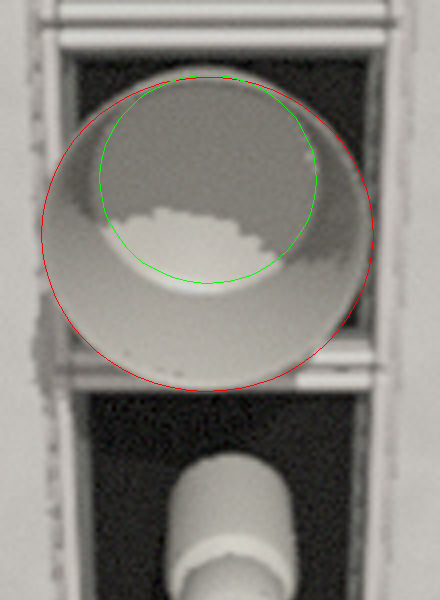

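Request:
drive_tool --pt "8.5 0 0.3 0.5 0 0 0" --pt "8.5 0 0 1.5 0 0 0" --pt "8.5 0 0 2.3 0 0 0" --pt "8.5 0 0 2.3 0 0 0" --pt "8.5 0 0 2.3 0 0 0" --pt "8.5 0 0 2.0 0 0 0" --pt "8.5 0 0 1.4 0 0 0" --pt "8.5 0 0 0 0 0 0"

```text
time: 21.65
tcp_pos: [488.4, -270.8, 18.4]
ee_rot: [-3.14, 0.002, 0.196]
contact_force: [0.3, 0.5, 1.2]
opening: 85.0
```

Request:
drive_tool --pt "7.8 0 0 0 0 0 0" --pt "7.2 0 0 0 0 0 0" --pt "6.8 0 0 0 0 0 0" --pt "6.4 0 0 0 0 0 0" --pt "6.0 0 0 0 0 0 0" --pt "5.5 0 0 0 0 0 0" --pt "5.5 0 0 0 0 0 0" --pt "5.5 0 0 0 0 0 0"

```text
time: 22.45
tcp_pos: [489.8, -272.2, 21.9]
ee_rot: [3.14, -0.001, 0.195]
contact_force: [-4.5, 1.6, 19.7]
opening: 62.5
```

```bash
python3 snap.py wrist w16
```

```text
22.45 [ 489.8 -272.2   21.9] [ 3.1404e+00 -1.0000e-03  1.9500e-01] [ 0.64  0.74 -0.34  1.89  0.42  0.57  0.22] [-4.5  1.6 19.7] 62.5
```

View pics/w16.png

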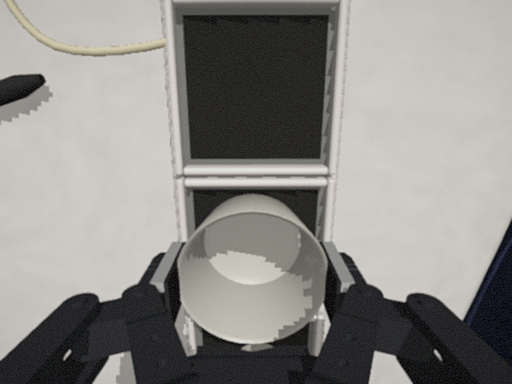

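Request:
drive_tool --pt "5.5 0 0 -0.2 0 0 0" --pt "5.5 0 0 -0.3 0 0 0" --pt "5.5 0 0 -0.5 0 0 0" --pt "5.5 0 0 -0.8 0 0 0" --pt "5.5 0 0 -1.0 0 0 0" --pt "5.5 0 0 0 0 0 0" --pt "5.5 0 0 0 0 0 0"

```text
time: 23.2
tcp_pos: [489.5, -272.0, 48.9]
ee_rot: [3.141, -0.001, 0.195]
contact_force: [-0.4, -0.7, -0.1]
opening: 62.8
```

```bash
python3 snap.py wrist w17;python3 plan.py 496 294 205 0.145 20 5.5|sed -n '1p;10p;20p'
```

```text
23.2 [ 489.5 -272.    48.9] [ 3.1411e+00 -5.0000e-04  1.9500e-01] [ 0.66  0.7  -0.36  1.89  0.4   0.63  0.24] [-0.4 -0.7 -0.1] 62.8
[5.5, 0.58, -2.77, -0.78, 0.0, -0.0, 0.14],
[5.5, 0.52, -2.78, -0.78, 0.0, -0.0, 0.14],
[5.5, 0.45, -2.79, -0.78, 0.0, -0.0, 0.14],
```

View pics/w17.png

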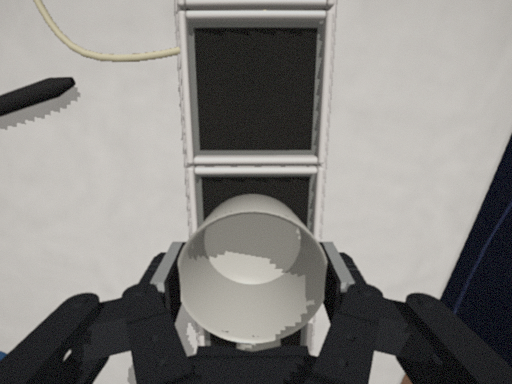

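Request:
drive_tool --pt "5.5 0.4 -1.8 -1.2 0 0 0.15" --pt "5.5 0.6 -2.8 -1.8 0 0 0.15" --pt "5.5 0.6 -2.8 -1.8 0 0 0.15" --pt "5.5 0.6 -2.8 -1.8 0 0 0.15" --pt "5.5 0.6 -2.8 -1.8 0 0 0.15" --pt "5.5 0.6 -2.8 -1.8 0 0 0.15" --pt "5.5 0.55 -2.8 -1.8 0 0 0.15" --pt "5.5 0.55 -2.8 -1.8 0 0 0.15"

```text
time: 24.05
tcp_pos: [493.6, -51.3, 187.4]
ee_rot: [-3.142, 0.0, 0.175]
contact_force: [0.6, 0.1, -0.5]
opening: 62.4
```

Request:
drive_tool --pt "5.5 0.55 -2.8 -1.2 0 0 0.15" --pt "5.5 0.5 -2.8 -0.6 0 0 0.15" --pt "5.5 0.5 -2.8 0 0 0 0.15" --pt "5.5 0.5 -2.8 0 0 0 0.15" --pt "5.5 0.5 -2.8 0 0 0 0.15" --pt "5.5 0.5 -2.8 0 0 0 0.15" --pt "5.5 0.5 -2.8 0 0 0 0.15" --pt "5.5 0.5 -2.8 0 0 0 0.15"

```text
time: 24.85
tcp_pos: [496.5, 176.1, 204.6]
ee_rot: [3.142, 0.0, 0.154]
contact_force: [0.4, -0.5, -0.0]
opening: 62.7
```

Request:
drive_tool --pt "5.5 0.45 -2.8 0 0 0 0.15" --pt "5.5 0.45 -2.8 0 0 0 0.15" --pt "5.5 0.45 -2.8 0 0 0 0.15" --pt "5.5 0.45 -2.8 0 0 0 0" --pt "5.5 0.2 -1.0 0 0 0 0" --pt "5.5 0 0 0 0 0 0" --pt "5.5 0 0 0 0 0 0"

```text
time: 25.55
tcp_pos: [498.7, 297.2, 204.4]
ee_rot: [3.141, 0.0, 0.145]
contact_force: [0.6, 0.1, -0.5]
opening: 62.3
```

```bash
python3 snap.py wrist w18;python3 ov.py w18 502 253.5 .145 0 384 130 370 2;python3 plan.py 496 294 25 0.145 1 5.5
```

```text
25.55 [498.7 297.2 204.4] [3.1409e+00 4.0000e-04 1.4520e-01] [-0.27  0.52 -0.52  1.73  0.3   0.97 -0.76] [ 0.6  0.1 -0.5] 62.3
[5.5, -0.33, 0.22, 17.94, 0.05, 0.02, -0.03],
```

View pics/w18_ov.png

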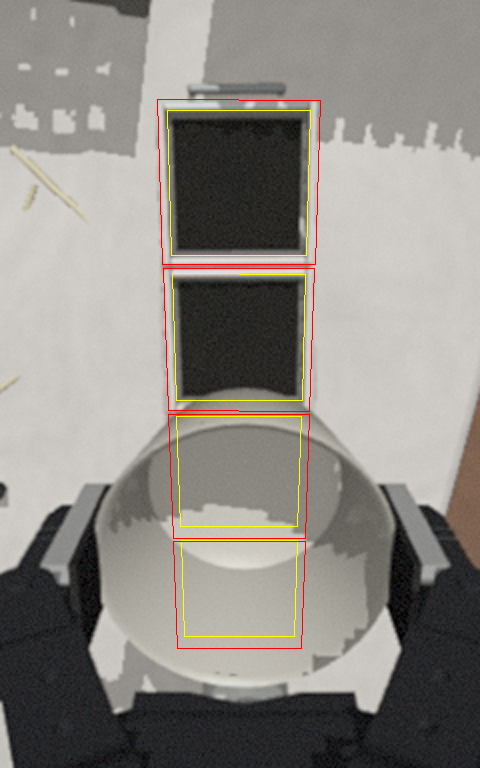

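Request:
drive_tool --pt "5.5 -0.3 0.2 0.6 0 0 0" --pt "5.5 0 0 2.5 0 0 0" --pt "5.5 0 0 3.0 0 0 0" --pt "5.5 0 0 3.0 0 0 0" --pt "5.5 0 0 3.0 0 0 0" --pt "5.5 0 0 2.5 0 0 0" --pt "5.5 0 0 1.8 0 0 0" --pt "5.5 0 0 1.0 0 0 0"

```text
time: 26.4
tcp_pos: [495.6, 294.2, 28.9]
ee_rot: [3.141, 0.002, 0.144]
contact_force: [-0.2, 0.5, 0.6]
opening: 62.7
```

Request:
drive_tool --pt "5.5 0 0 0.3 0 0 0" --pt "5.5 0 0 0.1 0 0 0" --pt "5.5 0 0 0 0 0 0"

```text
time: 26.7
tcp_pos: [496.7, 295.6, 27.2]
ee_rot: [-3.141, -0.001, 0.145]
contact_force: [0.9, 0.0, -1.1]
opening: 62.5
```

```bash
python3 snap.py wrist w19
```

```text
26.7 [496.7 295.6  27.2] [-3.1412e+00 -1.0000e-03  1.4510e-01] [-0.36  0.76 -0.4   1.84  0.47  0.63 -0.9 ] [ 0.9  0.  -1.1] 62.5
```

View pics/w19.png

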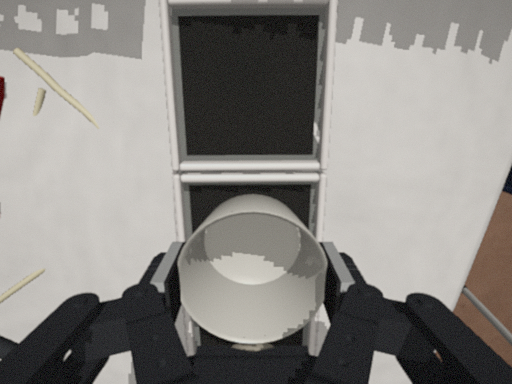

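Request:
drive_tool --pt "5.5 0 0.1 0.2 0 0 0" --pt "5.5 0 0 0.15 0 0 0" --pt "5.5 0 0 0.1 0 0 0" --pt "5.5 0 0 0 0 0 0"

```text
time: 27.15
tcp_pos: [496.5, 294.6, 22.2]
ee_rot: [3.142, -0.0, 0.145]
contact_force: [-0.6, -2.1, 2.9]
opening: 62.1
```

Touching the floor lightly, so I'll release.

Request:
drive_tool --pt "6.4 0 0 0 0 0 0" --pt "6.7 0 0 0 0 0 0" --pt "7.0 0 0 0 0 0 0" --pt "7.5 0 0 0 0 0 0" --pt "8.5 0 0 0 0 0 0" --pt "8.5 0 0 0 0 0 0" --pt "8.5 0 0 0 0 0 0"

```text
time: 27.85
tcp_pos: [496.4, 294.6, 22.0]
ee_rot: [-3.142, 0.0, 0.145]
contact_force: [0.4, 0.5, -0.2]
opening: 84.9
```

Request:
drive_tool --pt "8.5 0 0 -0.5 0 0 0" --pt "8.5 0 0 -1.5 0 0 0" --pt "8.5 0 0 -3 0 0 0" --pt "8.5 0 0 -4 0 0 0" --pt "8.5 0 0 -4 0 0 0" --pt "8.5 0 0 -4 0 0 0" --pt "8.5 0 0 -2 0 0 0" --pt "8.5 0 0 0 0 0 0"

```text
time: 28.65
tcp_pos: [497.3, 295.4, 216.2]
ee_rot: [-3.14, -0.005, 0.145]
contact_force: [-0.6, 0.5, 0.1]
opening: 84.9
```

```bash
python3 snap.py wrist w20;python3 ov.py w20 502 253.5 .145 0 384 130 370 2;python3 plan.py 510 -351 150 0.195 22 8.5|sed -n '1p;11p;22p'
```

```text
28.65 [497.3 295.4 216.2] [-3.1396 -0.0051  0.1453] [-0.26  0.5  -0.53  1.73  0.3   0.98 -0.76] [-0.6  0.5  0.1] 84.9
[8.5, -0.37, 2.91, 0.29, -0.0, -0.01, -0.13],
[8.5, -0.43, 2.9, 0.29, -0.0, -0.01, -0.13],
[8.5, -0.5, 2.89, 0.29, -0.0, -0.01, -0.13],
```

View pics/w20_ov.png

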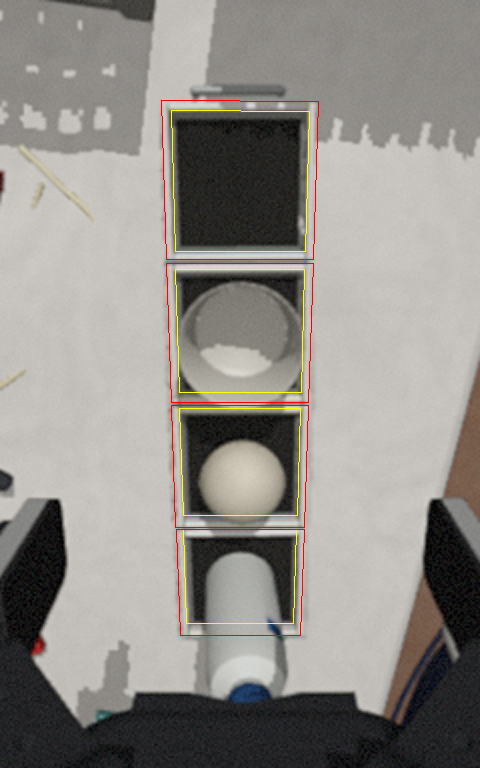

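Request:
drive_tool --pt "8.5 -0.35 2.9 0 0 0 -0.15" --pt "8.5 -0.35 2.9 0 0 0 -0.15" --pt "8.5 -0.4 2.9 0 0 0 -0.15" --pt "8.5 -0.4 2.9 0 0 0 -0.15" --pt "8.5 -0.4 2.9 0 0 0 -0.15" --pt "8.5 -0.4 2.9 0 0 0 -0.15" --pt "8.5 -0.4 2.9 0 0 0 -0.15" --pt "8.5 -0.4 2.9 0 0 0 -0.15"

```text
time: 29.5
tcp_pos: [500.8, 59.3, 211.5]
ee_rot: [-3.142, 0.001, 0.167]
contact_force: [-0.5, -0.5, 0.2]
opening: 85.2
```

Request:
drive_tool --pt "8.5 -0.4 2.9 0 0 0 -0.15" --pt "8.5 -0.4 2.9 0 0 0 -0.15" --pt "8.5 -0.45 2.9 0.6 0 0 -0.15" --pt "8.5 -0.45 2.9 0.6 0 0 -0.15" --pt "8.5 -0.45 2.9 0.6 0 0 -0.15" --pt "8.5 -0.45 2.9 0.6 0 0 -0.15" --pt "8.5 -0.45 2.9 0.6 0 0 -0.15" --pt "8.5 -0.45 2.9 0.6 0 0 -0.15"

```text
time: 30.3
tcp_pos: [506.8, -175.0, 175.2]
ee_rot: [-3.141, 0.001, 0.188]
contact_force: [0.3, -0.2, -0.0]
opening: 85.0
```

Request:
drive_tool --pt "8.5 -0.45 2.9 0.6 0 0 -0.15" --pt "8.5 -0.45 2.9 0.6 0 0 -0.15" --pt "8.5 -0.45 2.9 0.6 0 0 -0.15" --pt "8.5 -0.5 2.9 0.6 0 0 -0.1" --pt "8.5 -0.5 2.9 0.4 0 0 0" --pt "8.5 -0.5 2.6 0.2 0 0 0" --pt "8.5 0 0 0 0 0 0" --pt "8.5 0 0 0 0 0 0"

```text
time: 31.1
tcp_pos: [511.8, -347.0, 145.3]
ee_rot: [-3.14, 0.001, 0.196]
contact_force: [0.3, 0.4, -0.0]
opening: 84.9
```

```bash
python3 snap.py wrist w21;python3 - <<'E'
from h import *
d=pickle.load(open("pics/w21.pkl","rb"));o=d["obs"];c=cam(d,o["tcp_pos"],rpy(o["ee_rot"]))
P=o["tcp_pos"]
im=cv2.resize(np.ascontiguousarray(d["img"][120:280,190:320,::-1]),None,fx=4,fy=4,interpolation=cv2.INTER_CUBIC)[:600]
th=np.linspace(0,6.28,60)
for r,z,cc in [(12,63,(0,0,255)),(15,8,(0,255,0)),(15,48,(255,0,0))]:
    q=proj(d,np.c_[P[0]+r*np.cos(th),P[1]+r*np.sin(th),th*0+z],c)
    cv2.polylines(im,[((q-[189.5,119.5])*4-.5).astype(np.int32)],True,cc,1)
cv2.imwrite("pics/w21a.png",im)
E
```

```text
31.1 [ 511.8 -347.   145.3] [-3.1403e+00  8.0000e-04  1.9620e-01] [ 0.77  0.63 -0.39  1.68  0.3   0.89  0.45] [ 0.3  0.4 -0. ] 84.9
```

View pics/w21a.png

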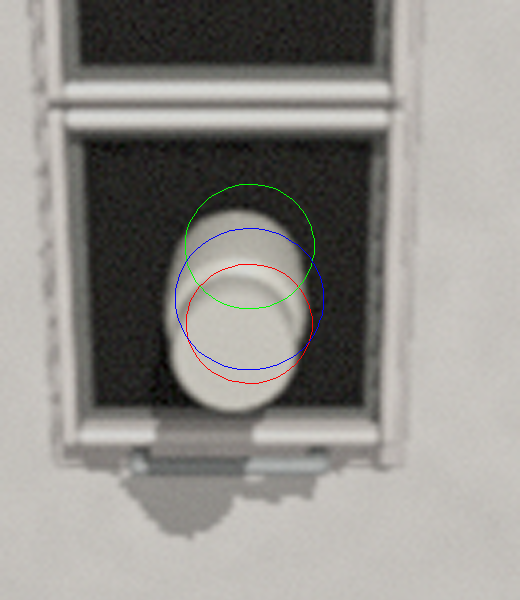

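Request:
drive_tool --pt "8.5 -0.3 0.5 0.5 0 0 0" --pt "8.5 0 0 1.6 0 0 0" --pt "8.5 0 0 2.3 0 0 0" --pt "8.5 0 0 2.4 0 0 0" --pt "8.5 0 0 2.4 0 0 0" --pt "8.5 0 0 2.1 0 0 0" --pt "8.5 0 0 1.4 0 0 0" --pt "8.5 0 0 0 0 0 0"

```text
time: 31.95
tcp_pos: [509.4, -351.7, 16.7]
ee_rot: [-3.139, 0.002, 0.198]
contact_force: [-0.8, -0.4, -0.0]
opening: 84.8
```

Request:
drive_tool --pt "6.5 0 0 0 0 0 0" --pt "5 0 0 0 0 0 0" --pt "4 0 0 0 0 0 0" --pt "3.5 0 0 0 0 0 0" --pt "3 0 0 0 0 0 0" --pt "2.5 0 0 0 0 0 0" --pt "2 0 0 0 0 0 0" --pt "2 0 0 0 0 0 0"

```text
time: 32.75
tcp_pos: [510.6, -353.0, 19.7]
ee_rot: [3.141, -0.0, 0.197]
contact_force: [-1.8, 1.1, 9.2]
opening: 26.8
```

```bash
python3 snap.py wrist w22
```

```text
32.75 [ 510.6 -353.    19.7] [ 3.141e+00 -3.000e-04  1.967e-01] [ 0.73  0.81 -0.33  1.73  0.38  0.67  0.39] [-1.8  1.1  9.2] 26.8
```

View pics/w22.png

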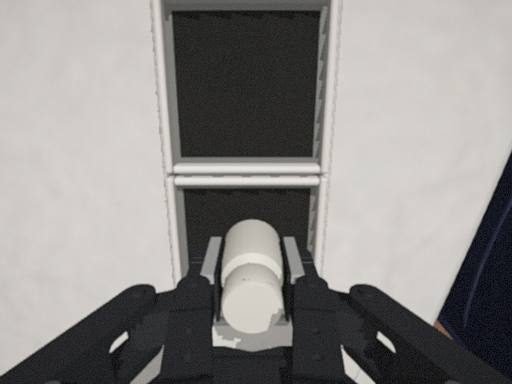

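Request:
drive_tool --pt "2 0 0 -0.2 0 0 0" --pt "2 0 0 -0.3 0 0 0" --pt "2 0 0 -0.5 0 0 0" --pt "2 0 0 -0.8 0 0 0" --pt "2 0 0 -1.0 0 0 0" --pt "2 0 0 0 0 0 0" --pt "2 0 0 0 0 0 0"

```text
time: 33.5
tcp_pos: [510.5, -352.9, 47.4]
ee_rot: [3.141, -0.0, 0.197]
contact_force: [-0.7, 0.9, -0.7]
opening: 27.3
```

```bash
python3 snap.py wrist w23;python3 plan.py 484 375 205 0.145 26 2|sed -n '1p;10p;18p;26p'
python3 - <<'E'
from h import *
d=pickle.load(open("pics/w23.pkl","rb"));o=d["obs"];c=cam(d,o["tcp_pos"],rpy(o["ee_rot"]))
P=o["tcp_pos"]
im=cv2.resize(np.ascontiguousarray(d["img"][200:350,190:320,::-1]),None,fx=4,fy=4,interpolation=cv2.INTER_CUBIC)[:600]
th=np.linspace(0,6.28,60);dz=P[2]-19.7
for r,z,cc in [(12,63+dz,(0,0,255)),(15,8+dz,(0,255,0)),(15,48+dz,(255,0,0))]:
    q=proj(d,np.c_[P[0]+r*np.cos(th),P[1]+r*np.sin(th),th*0+z],c)
    cv2.polylines(im,[((q-[189.5,199.5])*4-.5).astype(np.int32)],True,cc,1)
cv2.imwrite("pics/w23a.png",im)
E
```

```text
33.5 [ 510.5 -352.9   47.4] [ 3.1411e+00 -4.0000e-04  1.9680e-01] [ 0.74  0.77 -0.34  1.72  0.37  0.72  0.4 ] [-0.7  0.9 -0.7] 27.3
[2.0, 0.45, -2.76, -0.61, 0.0, -0.0, 0.11],
[2.0, 0.4, -2.77, -0.61, 0.0, -0.0, 0.11],
[2.0, 0.35, -2.78, -0.61, 0.0, -0.0, 0.11],
[2.0, 0.31, -2.78, -0.61, 0.0, -0.0, 0.11],
```

View pics/w23a.png

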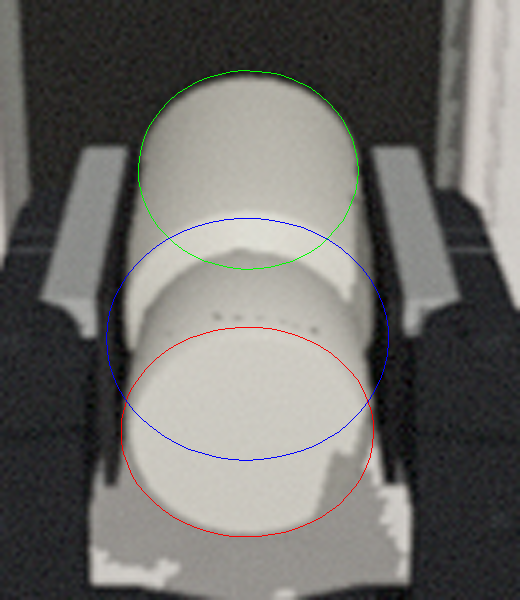

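Request:
drive_tool --pt "2 0.3 -1.8 -1.2 0 0 0.1" --pt "2 0.45 -2.75 -1.6 0 0 0.1" --pt "2 0.45 -2.75 -1.6 0 0 0.1" --pt "2 0.45 -2.75 -1.6 0 0 0.1" --pt "2 0.45 -2.75 -1.6 0 0 0.1" --pt "2 0.45 -2.75 -1.6 0 0 0.1" --pt "2 0.4 -2.75 -1.6 0 0 0.1" --pt "2 0.4 -2.75 -1.6 0 0 0.1"

```text
time: 34.35
tcp_pos: [503.1, -138.6, 171.4]
ee_rot: [-3.141, 0.0, 0.183]
contact_force: [-0.0, -0.5, 0.2]
opening: 27.0
```

Request:
drive_tool --pt "2 0.4 -2.8 -1.6 0 0 0.1" --pt "2 0.4 -2.8 -1.2 0 0 0.1" --pt "2 0.4 -2.8 -0.6 0 0 0.1" --pt "2 0.4 -2.8 0 0 0 0.1" --pt "2 0.4 -2.8 0 0 0 0.1" --pt "2 0.4 -2.8 0 0 0 0.1" --pt "2 0.4 -2.8 0 0 0 0.1" --pt "2 0.35 -2.8 0 0 0 0.1"

```text
time: 35.15
tcp_pos: [494.7, 87.4, 204.8]
ee_rot: [3.142, 0.0, 0.169]
contact_force: [1.4, -0.5, -0.8]
opening: 27.2
```

Request:
drive_tool --pt "2 0.35 -2.8 0 0 0 0.1" --pt "2 0.35 -2.8 0 0 0 0.1" --pt "2 0.35 -2.8 0 0 0 0.15" --pt "2 0.35 -2.8 0 0 0 0.15" --pt "2 0.35 -2.8 0 0 0 0.15" --pt "2 0.35 -2.8 0 0 0 0.15" --pt "2 0.3 -2.8 0 0 0 0.15" --pt "2 0.3 -2.8 0 0 0 0.15"

```text
time: 35.95
tcp_pos: [485.5, 312.8, 204.6]
ee_rot: [3.141, 0.001, 0.15]
contact_force: [0.8, -0.6, 0.5]
opening: 26.4
```

Request:
drive_tool --pt "2 0.3 -2.8 0 0 0 0.1" --pt "2 0.3 -2.8 0 0 0 0.1" --pt "2 0 -0.5 0 0 0 0" --pt "2 0 0 0 0 0 0" --pt "2 0 0 0 0 0 0"

```text
time: 36.45
tcp_pos: [482.8, 371.9, 204.7]
ee_rot: [3.141, 0.0, 0.146]
contact_force: [0.7, 0.2, -0.6]
opening: 27.2
```

```bash
python3 snap.py wrist w24;python3 ov.py w24 502 253.5 .145 0 384 130 370 2;python3 plan.py 484.2 375.2 27 0.145 1 2
```

```text
36.45 [482.8 371.9 204.7] [3.1407e+00 4.0000e-04 1.4560e-01] [-0.41  0.57 -0.51  1.65  0.31  1.01 -0.87] [ 0.7  0.2 -0.6] 27.2
[2.0, 0.17, -0.35, 17.78, 0.05, 0.01, 0.01],
```

View pics/w24_ov.png

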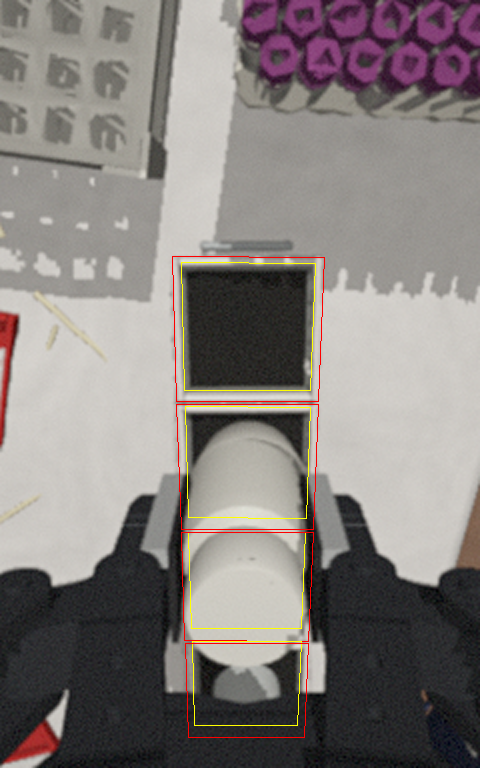

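Before descending I want the height of the purple tube rack, since the wrist camera will overhang toward it.

Run:
```python
import cv2,numpy as np
i=cv2.imread("pics/top0.png");w=cv2.imread("pics/w24.png");s=cv2.imread("pics/side0.png")
a=cv2.resize(i[95:175,40:115],(375,400),interpolation=cv2.INTER_CUBIC)
b=cv2.resize(w[0:75,230:310],(427,400),interpolation=cv2.INTER_CUBIC)
cv2.imwrite("pics/pp.png",np.hstack([a,b]))
cv2.imwrite("pics/ps.png",cv2.resize(s[280:384,130:230],None,fx=5,fy=5,interpolation=cv2.INTER_CUBIC))
```

```text
(no output)
```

View pics/pp.png

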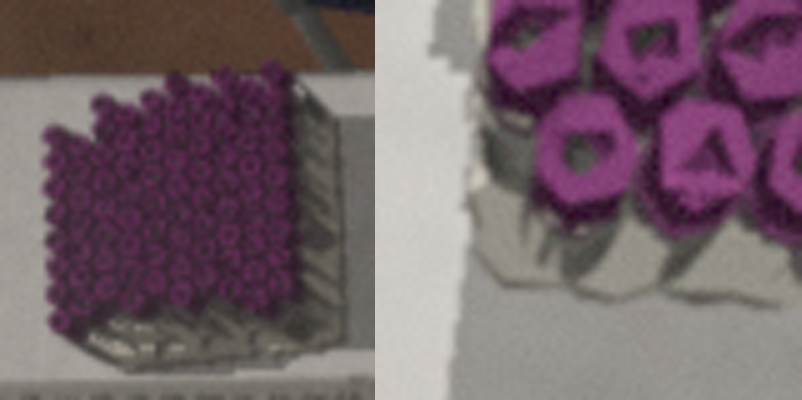

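View pics/ps.png

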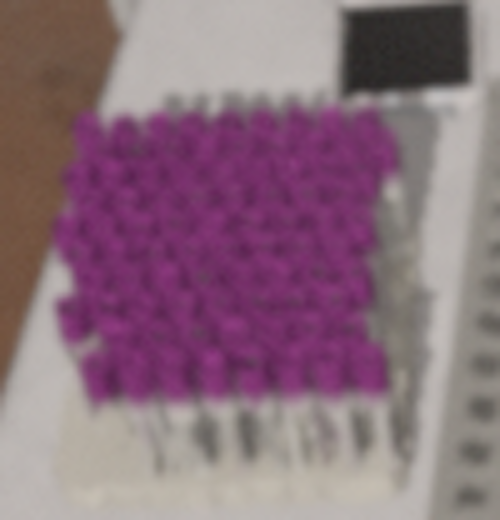

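Run:
```python
from h import *
t=pickle.load(open("pics/top0.pkl","rb"));w=pickle.load(open("pics/w24.pkl","rb"));o=w["obs"];c=cam(w,o["tcp_pos"],rpy(o["ee_rot"]))
for z in (40,60,80,100,120,140):
    print(z,onz(t,[(97.6,154.6),(93,156)],z)[:,:2].round(0).tolist(),onz(w,[(269.4,29)],z,c)[:,:2].round(0).tolist(),"rack edge",onz(w,[(319-0,53)],z,c)[:,:2].round(0).tolist())
```

```text
40 [[483.0, 510.0], [479.0, 523.0]] [[479.0, 506.0]] rack edge [[526.0, 493.0]]
60 [[477.0, 502.0], [473.0, 515.0]] [[478.0, 502.0]] rack edge [[523.0, 490.0]]
80 [[472.0, 495.0], [468.0, 508.0]] [[478.0, 499.0]] rack edge [[519.0, 487.0]]
100 [[466.0, 487.0], [462.0, 500.0]] [[477.0, 495.0]] rack edge [[516.0, 485.0]]
120 [[460.0, 480.0], [457.0, 492.0]] [[477.0, 491.0]] rack edge [[512.0, 482.0]]
140 [[455.0, 472.0], [451.0, 484.0]] [[476.0, 488.0]] rack edge [[509.0, 479.0]]
```

The tubes are about 60 mm high and begin at y≈490, so the camera at z≈150 clears them. Descending.

Request:
drive_tool --pt "2 0.15 -0.35 0.6 0 0 0" --pt "2 0 0 2.5 0 0 0" --pt "2 0 0 3.0 0 0 0" --pt "2 0 0 3.0 0 0 0" --pt "2 0 0 3.0 0 0 0" --pt "2 0 0 2.5 0 0 0" --pt "2 0 0 1.8 0 0 0" --pt "2 0 0 1.1 0 0 0"

```text
time: 37.3
tcp_pos: [483.3, 375.8, 28.3]
ee_rot: [3.141, 0.001, 0.146]
contact_force: [0.5, -0.2, 0.4]
opening: 27.1
```

Request:
drive_tool --pt "2 0 0 0.4 0 0 0" --pt "2 0 0 0.2 0 0 0" --pt "2 0 0 0 0 0 0" --pt "2 0 0 0 0 0 0"

```text
time: 37.7
tcp_pos: [484.0, 376.9, 24.8]
ee_rot: [-3.141, -0.001, 0.146]
contact_force: [0.3, -0.7, 0.6]
opening: 26.7
```

```bash
python3 snap.py wrist w25;python3 ov.py w25 502 253.5 .145 84 384 130 370 2
```

```text
37.7 [484.  376.9  24.8] [-3.141e+00 -1.000e-03  1.460e-01] [-0.49  0.8  -0.4   1.75  0.46  0.69 -1.  ] [ 0.3 -0.7  0.6] 26.7
```

View pics/w25_ov.png

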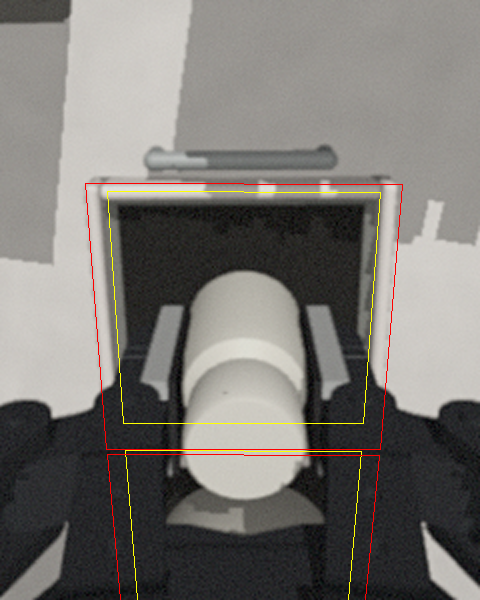

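Request:
drive_tool --pt "2 0 0.15 0.3 0 0 0" --pt "2 0 0 0.1 0 0 0" --pt "2 0 0 0 0 0 0" --pt "2 0 0 0 0 0 0"

```text
time: 38.15
tcp_pos: [483.8, 375.2, 20.0]
ee_rot: [-3.142, 0.0, 0.146]
contact_force: [0.6, -0.2, -0.9]
opening: 26.8
```

Request:
drive_tool --pt "2 0 0 0.07 0 0 0" --pt "2 0 0 0 0 0 0"

```text
time: 38.35
tcp_pos: [483.9, 375.3, 19.7]
ee_rot: [-3.142, -0.0, 0.146]
contact_force: [-2.0, -1.3, 7.0]
opening: 27.1
```

Request:
drive_tool --pt "2.8 0 0 0 0 0 0" --pt "3.1 0 0 0 0 0 0" --pt "3.4 0 0 0 0 0 0" --pt "4.5 0 0 0 0 0 0" --pt "6.5 0 0 0 0 0 0" --pt "8.5 0 0 0 0 0 0" --pt "8.5 0 0 0 0 0 0" --pt "8.5 0 0 0 0 0 0"

```text
time: 39.15
tcp_pos: [483.8, 375.2, 19.3]
ee_rot: [-3.142, 0.0, 0.146]
contact_force: [0.3, 1.0, -0.6]
opening: 84.6
```

Request:
drive_tool --pt "8.5 0 0 -0.5 0 0 0" --pt "8.5 0 0 -1.5 0 0 0" --pt "8.5 0 0 -3 0 0 0" --pt "8.5 0 0 -4 0 0 0" --pt "8.5 0 0 -4 0 0 0" --pt "8.5 0 0 -4 0 0 0" --pt "8.5 0 0 -4 0 0 0" --pt "8.5 0 0 0 0 0 0"

```text
time: 39.95
tcp_pos: [485.1, 376.8, 235.9]
ee_rot: [-3.137, -0.007, 0.146]
contact_force: [-0.2, -1.0, -0.7]
opening: 85.0
```

Request:
drive_tool --pt "8.5 0 2 -2 0 0 0" --pt "8.5 0 2.5 -2 0 0 0" --pt "8.5 0 2.5 0 0 0 0" --pt "8.5 0 1 0 0 0 0" --pt "8.5 0 0 0 0 0 0" --pt "8.5 0 0 0 0 0 0"

```text
time: 40.55
tcp_pos: [495.1, 296.9, 269.4]
ee_rot: [-3.141, 0.0, 0.147]
contact_force: [-0.2, -0.7, -0.6]
opening: 85.5
```

```bash
python3 snap.py wrist w26;python3 ov.py w26 502 253.5 .145 0 384 130 370 2; python3 snap.py top t26; python3 ov.py t26 502 253.5 .145 110 190 115 255 5;python3 snap.py side s26
```

```text
40.55 [495.1 296.9 269.4] [-3.1411e+00  2.0000e-04  1.4690e-01] [-0.26  0.45 -0.53  1.67  0.25  1.1  -0.72] [-0.2 -0.7 -0.6] 85.5
40.6 [495.  297.2 269.2] [-3.141e+00  4.000e-04  1.475e-01] [-0.26  0.45 -0.53  1.67  0.25  1.1  -0.72] [-0.1 -0.   0.5] 85.0
40.65 [494.9 297.3 269.1] [-3.1411e+00  5.0000e-04  1.4780e-01] [-0.26  0.45 -0.53  1.67  0.25  1.1  -0.72] [-0.6 -0.1 -0.6] 85.1
```

View pics/w26_ov.png

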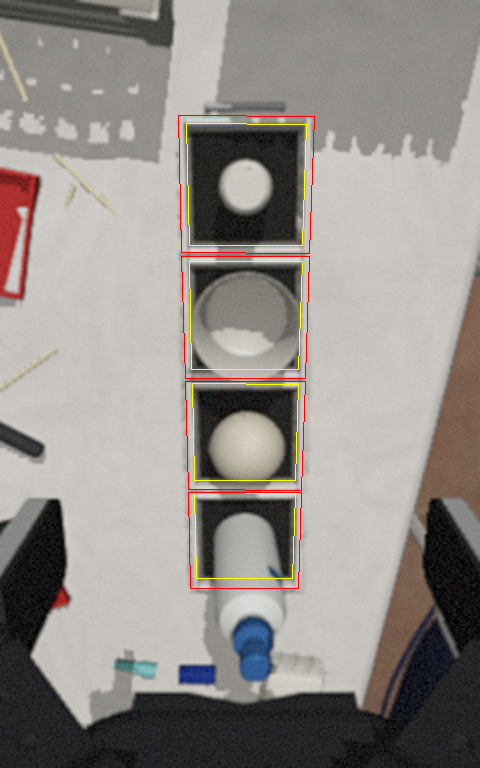

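View pics/s26.png

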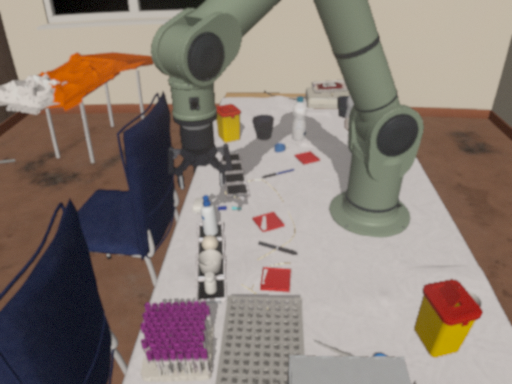

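All four stand in their places, the gripper is clear and the order is right. A short settle, one last check, then hand-in.

Request:
drive_tool --pt "8.5 0 0 0 0 0 0" --pt "8.5 0 0 0 0 0 0" --pt "8.5 0 0 0 0 0 0" --pt "8.5 0 0 0 0 0 0"

```text
time: 41.1
tcp_pos: [495.5, 296.1, 269.3]
ee_rot: [-3.142, 0.0, 0.146]
contact_force: [-0.1, 0.1, -0.6]
opening: 85.1
```

Run:
```python
from cell import observe,job_done
o=observe();print(o["time"],abs(o["qvel"]).max(),o["contact_force"])
print(job_done())
```

```text
41.1 0.003487989725397429 [-0.14769794  0.08346895 -0.60527147]
the job is handed in; nothing more can be done
None
```

I moved all four items to the left rack in reverse order and handed the job in at 41 s of the 122 s allowed. From the robot's left they now stand ointment, cup, ball, spray; the full rack held spray, ball, cup, ointment.

- **Last checks:** the final wrist picture, overlaid with the fitted rack outline, shows each item upright and within about 2–3 mm of the middle of its place. The side picture agrees. The gripper was open and well clear, and the wrist read under 1 N.
- **Forces:** the highest I read at the wrist was about 22 N, when the ball touched down. That compares with limits of 40 N for pressing and 120 N at the wrist.
- **Disagreements:** finger openings while holding read 2–5 mm under the nominal widths, but none of the four grips slipped. The top and wrist cameras differed by about 2–3 mm on the left rack's position, so I placed by the wrist fit. I did not examine the last top picture. The spray bottle leans slightly, as it did at the start, because of its uneven foot.

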